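# Seat a battery pack in the tester dock and release it

## Task

Test the battery pack: lay it on the open end of the tester dock's rail and slide it, nose first, fully home until the spring catch clicks and holds it by itself when you let go. Then press the catch's button with the fingers to release the pack, take it off the rail and set it gently down, upright, flat inside the empty tray. Use no undue force on the pack, the dock or the catch, and leave the other things on the bench where they are.

Things in the scene. Friction and masses are not known exactly. Their poses are not given: they have to be found in the camera images.
- pack: Loose battery pack, about 0.22 kg, upright on the bench: black block 84 long (x) x 44 wide (y), z 8 to 55 mm, on a grey runner plate 84 x 56 x 8 mm. Origin: centre of the underside. Hold it by the block above z = 18 mm so the fingers clear the rail. Its nose points to +x.
- pack_hook (a point): Tip of the pack's nose, at pack x 71, y 0, z 26 mm: a grey tongue 18 wide, x 42 to 71 mm, z 22 to 30 mm, with a downward hook at x 63 to 71 mm reaching down to z = 14 mm.
- dock: Fixed tester dock: grey plate 240 x 84 x 10 mm (x -95 to +145 mm), aluminium rail, and at its +x end a head 34 mm high from x = 67 mm. The head (catch, stop) is clamped up to 12 mm nearer or farther along the rail each time, not shown in any pose: find home by feel. Origin: on the bench under the rail's centre line. The pack slides along dock +x, nose first, underside on the plate (z 10 mm).
- dock_load (a point): Dock x -43, y 0, z 10 mm: where to lay the pack (its origin). Loading end, open above and behind: low walls (top z 18 mm) 33 mm off the centre line, narrowing to 29 mm from dock x -25 to +11 mm. From x = 11 to 56 mm lips (top z 25 mm, inner edges 23.5 mm off centre) hold the runner plate down with 1 mm play, so lay down or lift out only with the pack's origin behind dock x = -31 mm.
- dock_home (a point): Dock x 20, y 0, z 10 mm: latched pack's origin for a centred head; true home is up to 12 mm before or beyond. Spring pins resist from 26 mm before home (3 to 5 N); riding over the catch takes 6 to 11 N in all, until the click. Rubber bumpers start 1 mm past home (5 N per mm) and go rigid 3 mm past it: stop there. Push the rear face 20 to 30 mm above the pack's underside, below 25 N.
- catch (a joint): How far the dock's spring catch is pushed down, m: 0 up (at rest or holding a pack), 0.008 fully down. A pack's hook rides over its ramped tooth (about 6 mm down), then it snaps up behind the hook. To free a latched pack push it down over 6 mm (about 4 to 8 N): springs push the pack back some 26 mm or more; then pull it back along the rail and lift. The catch springs up when let go.
- tray: Fixed, empty, open black tray, 200 (x) x 160 (y) x 25 mm high, walls and floor 4 mm thick. Origin: centre of the underside.
- meter: Bystander: grey pocket meter, 110 x 58 x 32 mm, lying on the bench.
- driver: Bystander: black-handled screwdriver, 150 mm, lying on the bench.
- flux: Bystander: small amber jar, 44 mm diameter, 50 mm tall.
- button_mid (a point): Dock x 115, y 0, 52 mm above the bench: centre of the top of the catch's black ribbed button, 32 (dock x) x 26 (dock y) mm, for a centred head (the button shifts up to 12 mm along the rail with the head). Press straight down.
Mind the look-alikes: they are no part of the job. Leave any blue look-alike of the pack alone.

How it is judged (in metres and radians):
On the way, in this order (a step that is already met when the one before it is completed fails the run):
1. the pack is fully home on the rail, latched by the catch, with the fingers off it (x of pack in the frame of dock between 0.007 and 0.038 m and z of pack in the frame of dock between 0.006 and 0.014 m and value of joint catch below 0.003 m and contact force between the fingers and pack below 0.3 N and y of pack in the frame of dock between -0.004 and 0.004 m and linear speed of pack below 0.02 m/s), for 0.4 s.
2. the catch is pressed down by the fingers (value of joint catch above 0.004 m and contact force between the fingers and dock above 0.5 N), for 0.02 s.
At the end, for the whole second after the job is handed in: The pack stands upright (within 0.1 rad), at rest and flat on the tray's floor (its underside under 9 mm above the tray's underside, origin within 60 mm along x and 55 mm along y of the tray's centre), and the empty dock's catch is up again (x of pack in the frame of tray between -0.06 and 0.06 m and y of pack in the frame of tray between -0.055 and 0.055 m and z of pack in the frame of tray below 0.009 m and angle between pack's own z axis and vertical below 0.1 rad and linear speed of pack below 0.02 m/s and value of joint catch below 0.003 m); the robot touches nothing.
It fails at once if the pack is forced against the dock with more than 45 N (all contacts added up; a push of about 28 N at the stop) (contact force between pack and dock above 45 N).
It fails at once if the fingers press on the dock or its catch with more than 25 N (contact force between the fingers and dock above 25 N).
It fails at once if the pack is dropped or banged down in the tray (over 60 N) (contact force between pack and tray above 60 N).
It fails at once if a bystander is moved more than 3 cm (distance of any of meter, driver, flux from where it was at the start of the episode above 0.03 m).
It also fails if it takes over 69 s, if anything falls off the work surface, if the arm or the gripper's body presses on something with over 40 N, if the wrist force passes 120 N, or if a joint passes its speed limit or range.

## Robot

A 6-joint arm with a two-finger parallel gripper is mounted at the origin on the work surface. World frame = base frame: x ahead of the robot, y to its left, z up, the work surface at z = 0. Lengths are in mm, angles in rad, forces in N, time in s.
With the tool pointing down it reaches from about 400 to 925 mm from the base axis. Payload 12.5 kg.
Tool frame: the origin (TCP) lies on the mounting face of the last link; the fingertips stand 190 mm ahead of it and the grasp point (between the pads) lies 171 mm ahead of it; x points along the fingers, y is the direction in which the jaws open and shut, and the axes are right-handed (so a half turn about x gives the same grasp; the last joint's range is limited). The gripper opens to 95 mm and grips with 3 to 60 N. Pads are 20 mm wide; open, the fingers measure 119 mm over their backs; the gripper's body (75 mm by 180 mm) begins 59 mm behind the grasp point.
Start: joints at [-0.106, 0.491, 1.559, -0, 1.092, -0.106], TCP at [625, 0.023, 404.761] pointing down, gripper open.
Joint ranges: [-3.1, 3.1], [-0.84, 2.19], [0.05, 2.79], [-1.13, 4.28], [0.06, 2.93], [-2.69, 2.69]. Speed limits (rad/s): [2.22, 2.22, 2.79, 3.14, 3.14, 3.14].

## Interface

Orientations are given as [roll, pitch, yaw] about the fixed x, y, z axes, in that order (R = Rz(yaw) Ry(pitch) Rx(roll)).
In Python, from cell import env, eyes gives the robot as it stands. The module is installed in compiled form; this text tells all that it offers.
- The arm moves only by the tool jog_arm, never from a script. Its argument "deltas" is one flat list of numbers, 7 for each row, row after row: the shift along the tool's x, y, z in mm, then the turn, a rotation vector about the tool's x, y, z in rad, then the opening, from 0 (shut) to 1 (fully open). A call has 1 to 10 rows; each row shifts and turns the pose as measured when the row begins, along the tool's axes as they then stand; what a row does not reach is not made up. A row lasts 1/8 s, in which the tool goes at most 62.5 mm and 10.7 degrees, less where a joint would pass 70% of its speed; a pose out of reach is approached as far as the arm can. A call is refused whole if a number of a shift passes 62.5 or a number of a turn 0.188, either way. A call with a gripper value outside its range is refused whole. The fingers move at their own pace and stop on an object; the grip force is fixed at half the most. Time passes only in rows, so rows that do not move let the fingers close. It gives the time, the measured TCP pose, the force and the opening at its end, in the units of the state.
- env.state(): the state, without advancing time (a new reading comes with each control period).
- eyes.read_camera(name): name is "scene" or "side" or "wrist"; returns a dict with "image" (400x640x3 uint8, red, green, blue), "fovy" (degrees; the focal length in pixels is half the picture's height over the tangent of half this angle, whatever the lens; pixels are square), "cx", "cy" (the principal point, pixels), "world_from_camera" (4x4, takes a point from camera to world coordinates). Camera axes: x right, y up, looking along -z (the intrinsics and any distortion apply to the point x, -y, -z); pixel columns grow to the right and rows downward; lengths in mm; the calibration is good to about 2 mm. A picture is of the moment at which its call begins. There is no depth.
- env.job_done(): hands the job in, once; it reports no verdict.
The state is a dict: "t": time; "joints": joint angles; "qvel": joint speeds; "tau": joint torques, N m; "eef_pos": TCP position; "tcp_rot": TCP orientation; "ft_force": force on the tool from outside, world axes, zero at the start; "moment": the same for the moment, N m; "opening": opening from 0.0 (shut) to 1.0 (fully open).
Only numpy, scipy, OpenCV 4.12 (cv2) and the standard library are available. Lean on these libraries where they do the work, as an engineer would, in place of code of your own. Each camera call takes 0.05 s, during which the arm holds its last target.

## Working session

There is one attempt and no reset: what is moved stays moved. The work goes in short steps, Python scripts to look and compute and a tool call to move; the robot and the scene stay as the last step left them, time stands still between calls to the robot, and variables do not carry over. Pictures are saved under pics/ and viewed, and the job is handed in when it is done.

Besides the shell and the picture viewer there is one more tool, called after "Request:" as name(argument=value, ...) on one line, values as JSON. jog_arm: Moves the arm, as the interface text tells. Its arguments: {"type":"object","properties":{"deltas":{"type":"array","items":{"type":"number"}}},"required":["deltas"]}

```bash
mkdir -p pics; python3 - <<'E'
from cell import env, eyes
import cv2, numpy as np
print(env.state())
for n in ("scene","side","wrist"):
    c=eyes.read_camera(n)
    cv2.imwrite(f"pics/a_{n}.png",c["image"][:,:,::-1])
    print(n,[k for k in c],c["fovy"],c["cx"],c["cy"]);print(np.round(c["world_from_camera"],3).tolist())
    print({k:v for k,v in c.items() if k not in("image","world_from_camera")})
E
```

```text
{'t': 0.0, 'joints': array([-1.05592119e-01,  4.91543734e-01,  1.55946154e+00, -1.80533824e-05,
        1.09173154e+00, -1.05580762e-01]), 'qvel': array([ 0.00215172,  0.00210379, -0.00191004,  0.00177983, -0.00075615,
       -0.00090097]), 'tau': array([-9.52334158e-04, -6.12640929e+01, -2.58175153e+01,  6.92750537e-02,
        4.83079045e-02, -1.38641695e-05]), 'eef_pos': array([6.24957298e+02, 3.08572094e-02, 4.04167304e+02]), 'tcp_rot': array([-1.6623839 ,  1.56965205,  3.05000205]), 'ft_force': array([0.72109037, 0.09087756, 0.01732791]), 'moment': array([-0.01899779, -0.02199053, -0.00359426]), 'opening': 1.0016517619844267}
scene ['image', 'fovy', 'cx', 'cy', 'world_from_camera'] 43.70030978250954 323.97324224949864 201.36918758124926
[[0.321, -0.824, 0.467, 1235.444], [0.947, 0.283, -0.152, -271.305], [-0.007, 0.491, 0.871, 1263.068], [0.0, 0.0, 0.0, 1.0]]
{'fovy': 43.70030978250954, 'cx': 323.97324224949864, 'cy': 201.36918758124926}
side ['image', 'fovy', 'cx', 'cy', 'world_from_camera'] 50.654907301085856 308.75463177849866 198.77705075425814
[[-0.963, 0.193, -0.189, 417.737], [-0.269, -0.63, 0.728, 680.522], [0.022, 0.752, 0.659, 704.146], [0.0, 0.0, 0.0, 1.0]]
{'fovy': 50.654907301085856, 'cx': 308.75463177849866, 'cy': 198.77705075425814}
wrist ['image', 'fovy', 'cx', 'cy', 'world_from_camera'] 68.25585176883766 324.3295200599926 200.11027374209223
[[1.0, -0.002, 0.001, 625.281], [0.001, 0.962, 0.273, 77.279], [-0.002, -0.273, 0.962, 384.214], [0.0, 0.0, 0.0, 1.0]]
{'fovy': 68.25585176883766, 'cx': 324.3295200599926, 'cy': 200.11027374209223}
```

View pics/a_scene.png

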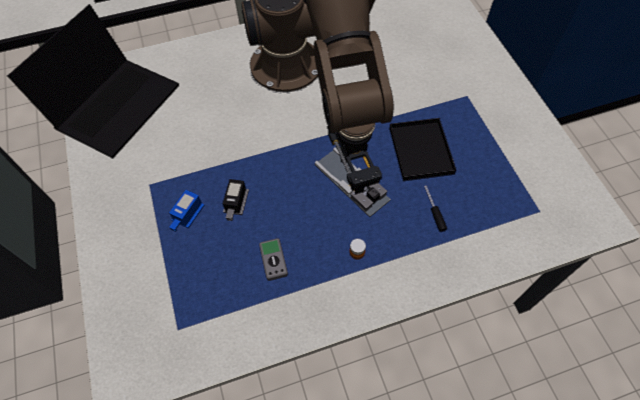

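View pics/a_side.png

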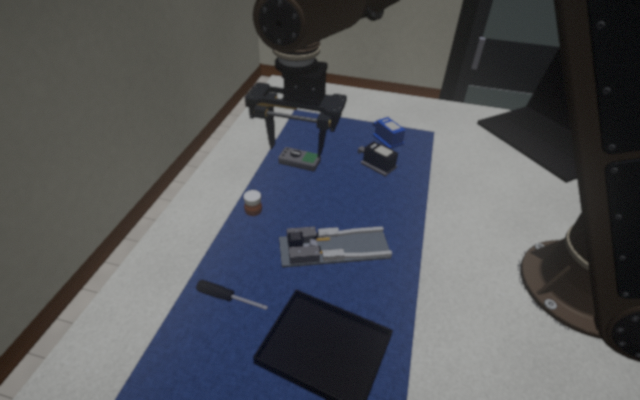

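View pics/a_wrist.png

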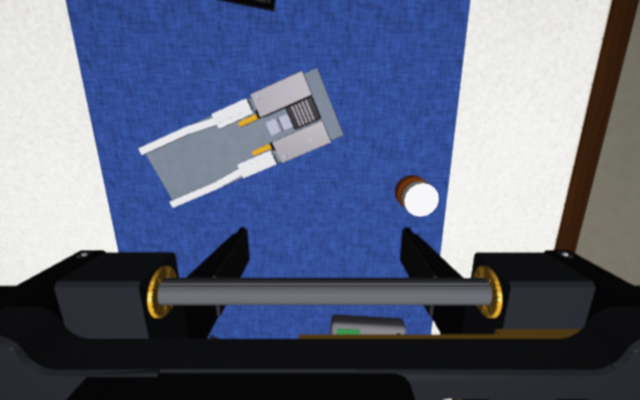

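```bash
cat > h.py <<'E'
from cell import env, eyes
import cv2, numpy as np
from scipy.spatial.transform import Rotation as R
def cam(n,save=None):
    c=eyes.read_camera(n); c["f"]=200/np.tan(np.radians(c["fovy"])/2)
    if save: cv2.imwrite(f"pics/{save}.png",c["image"][:,:,::-1])
    return c
def ray(c,p):
    d=np.array([(p[0]-c["cx"])/c["f"],-(p[1]-c["cy"])/c["f"],-1.])
    M=c["world_from_camera"]; return M[:3,3],M[:3,:3]@d
def onz(c,p,z):
    o,d=ray(c,p); return o+d*(z-o[2])/d[2]
def proj(c,P):
    M=c["world_from_camera"]; q=M[:3,:3].T@(np.asarray(P,float)-M[:3,3])
    return np.array([c["cx"]+c["f"]*q[0]/-q[2],c["cy"]-c["f"]*q[1]/-q[2]])
def tri(c1,p1,c2,p2):
    o1,d1=ray(c1,p1);o2,d2=ray(c2,p2)
    A=np.stack([d1,-d2],1);s=np.linalg.lstsq(A,o2-o1,rcond=None)[0]
    a=o1+d1*s[0];b=o2+d2*s[1];return (a+b)/2,np.linalg.norm(a-b)
def crop(c,x0,y0,x1,y1,k,name):
    im=c["image"][y0:y1,x0:x1,::-1]; cv2.imwrite(f"pics/{name}.png",cv2.resize(im,None,fx=k,fy=k,interpolation=cv2.INTER_CUBIC))
def rot():  # tool axes in world as columns
    return R.from_euler('xyz',env.state()["tcp_rot"]).as_matrix()
def delta(target,Rt=None):
    """total tool-frame shift and turn to go to TCP target (mm), target rotation matrix"""
    s=env.state();Rm=rot();d=Rm.T@(np.asarray(target,float)-s["eef_pos"])
    w=np.zeros(3) if Rt is None else R.from_matrix(Rm.T@Rt).as_rotvec()
    return np.round(d,1),np.round(w,4)
def Rdown(yaw_jaw):  # tool x down, jaw axis y along world yaw
    x=np.array([0,0,-1.]);y=np.array([np.cos(yaw_jaw),np.sin(yaw_jaw),0]);return np.stack([x,y,np.cross(x,y)],1)
E
python3 - <<'E'
from h import *
print(np.round(rot(),3))
c=cam("wrist"); crop(c,130,55,360,225,3,"b_dock")
s=cam("scene"); crop(s,150,160,270,260,6,"b_pack")
d=cam("side"); crop(d,340,100,430,190,6,"b_packside")
for p in [(234,190)]: print(onz(s,p,55))
print(onz(s,(185,205),55))
for p in [(142,152),(172,207)]: print(onz(c,p,18))
for p in [(317,68),(343,135)]: print(onz(c,p,10))
print(onz(s,(423,149),25),onz(s,(274,260),30),onz(s,(358,250),50),onz(s,(435,208),20))
E
```

```text
[[-0.001  1.    -0.   ]
 [ 0.    -0.    -1.   ]
 [-1.    -0.001 -0.   ]]
[ 469.72288613 -288.70718105   55.        ]
[ 472.62875013 -429.03249807   55.        ]
[399.79192525  34.61656856  18.        ]
[426.90910124 -36.38244897  18.        ]
[616.14130007 131.62510937  10.        ]
[647.97442018  54.99055385  10.        ]
[496.36109851 286.41188589  25.        ] [ 700.29654108 -239.67823746   30.        ] [753.69012579 -21.97910839  50.        ] [691.28561002 236.33986435  20.        ]
```

View pics/b_dock.png

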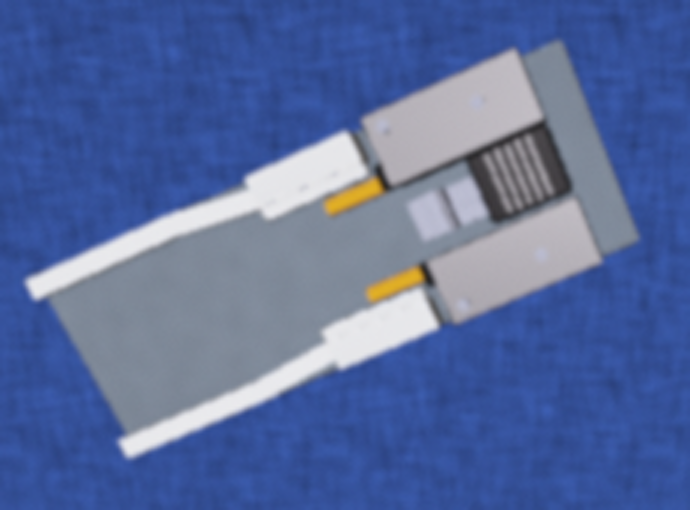

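View pics/b_pack.png

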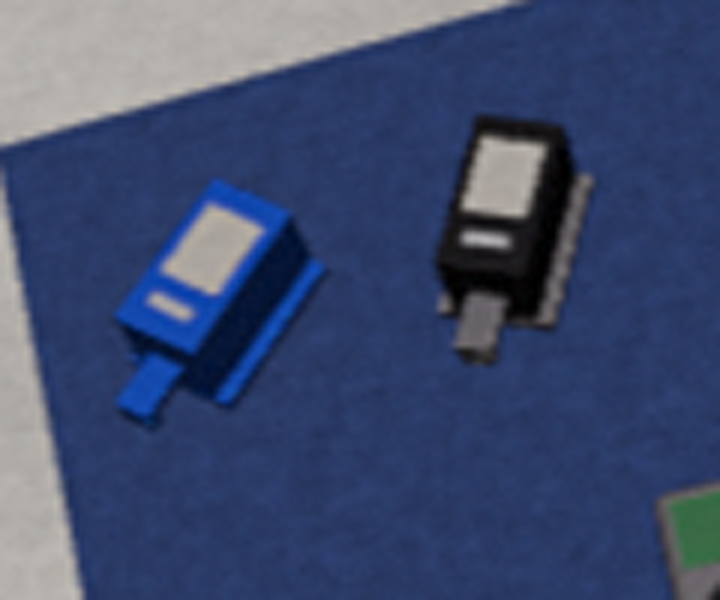

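View pics/b_packside.png

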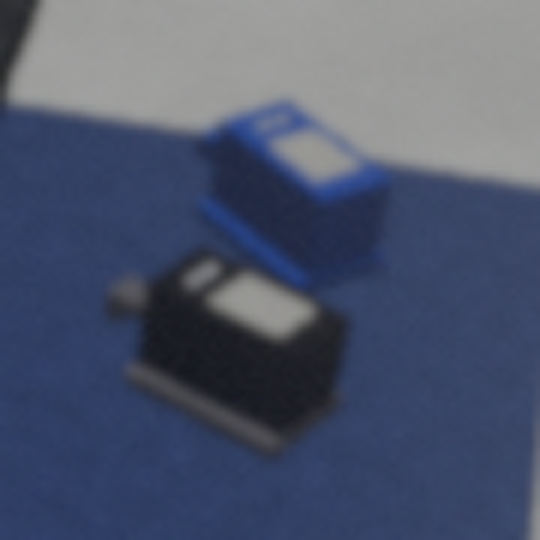

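Request:
jog_arm(deltas=[0, -31, 50, 0, 0, 0, 1, 0, -31, 50, 0, 0, 0, 1, 0, -31, 50, 0, 0, 0, 1, 0, -31, 50, 0, 0, 0, 1, 0, -31, 50, 0, 0, 0, 1, 0, 0, 0, 0, 0, 0, 1])

```text
t: 1.05
eef_pos: [465.8, -256.7, 404.1]
tcp_rot: [0.726, 1.57, -0.842]
ft_force: [0.3, 1.5, -0.6]
opening: 1.0
```

```bash
python3 - <<'E'
from h import *
print(env.state()["eef_pos"]);print(np.round(rot(),3))
c=cam("wrist","c_wrist"); 
E
```

```text
[ 465.77107439 -256.68971413  404.11694448]
[[ 0.001  1.     0.002]
 [-0.001  0.002 -1.   ]
 [-1.     0.001  0.001]]
```

View pics/c_wrist.png

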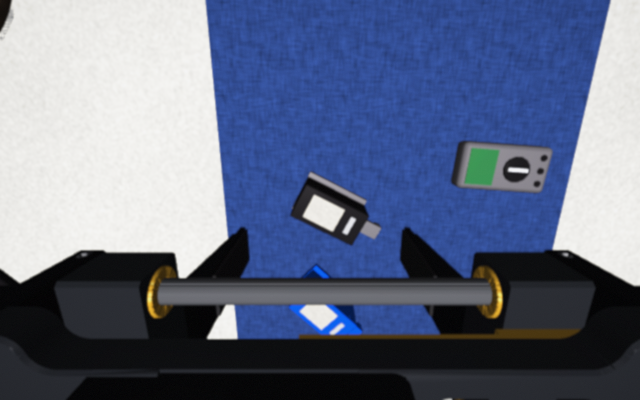

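```bash
python3 - <<'E'
from h import *
c=cam("wrist"); crop(c,280,160,400,280,6,"d_pack")
E
```

```text
(no output)
```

View pics/d_pack.png

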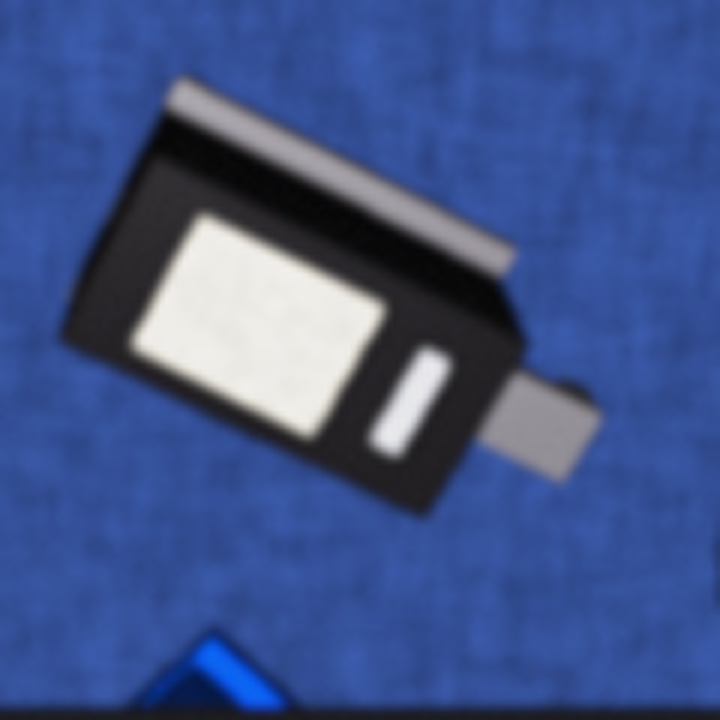

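```bash
python3 - <<'E'
from h import *
c=cam("wrist")
u=lambda x,y:(280+x/6-.4,160+y/6-.4)
P=[onz(c,u(*p),55)[:2] for p in [(162,150),(525,340),(425,518),(62,340)]]
ctr=np.mean(P,0);d=(P[1]-P[0]+P[2]-P[3]);yaw=np.arctan2(d[1],d[0])
print(np.round(P,1),ctr,yaw,[np.linalg.norm(P[i]-P[i-1]) for i in range(4)])
q=[onz(c,u(*p),8)[:2] for p in [(180,78),(517,250)]];dd=q[1]-q[0];print(q,np.arctan2(dd[1],dd[0]),np.linalg.norm(dd))
print(onz(c,u(585,450),30), onz(c,u(213,630),20))
def dn(y):
    return delta([ctr[0],ctr[1],404],Rdown(y))
print(dn(yaw+np.pi/2),dn(yaw-np.pi/2))
print(env.state()["joints"])
E
```

```text
[[ 447.5 -252.4]
 [ 518.4 -290.1]
 [ 499.9 -328.2]
 [ 427.5 -290.7]] [ 473.34411522 -290.34813906] -0.48398370532561613 [np.float64(43.236997288164886), np.float64(80.2983529477833), np.float64(42.35739818847505), np.float64(81.56787159241622)]
[array([ 448.75408407, -247.21593139]), array([ 522.97336896, -285.26583551])] -0.4737311256239557 83.40442106794048
[ 536.33809415 -323.60325307   30.        ] [ 455.92808543 -372.37397767   20.        ]
(array([ 0.1,  5.4, 36.8]), array([-1.0802e+00,  6.0000e-04, -6.0000e-04])) (array([ 0.1,  5.4, 36.8]), array([ 2.0614e+00, -7.0000e-04, -7.0000e-04]))
[-6.21055129e-01  3.59965826e-01  1.78693065e+00  3.82090645e-04
  9.93889329e-01 -6.27861603e-01]
```

Request:
jog_arm(deltas=[0, 5.4, 36.8, 0, 0, 0, 1, 0, 0, 0, 0.187, 0, 0, 1, 0, 0, 0, 0.187, 0, 0, 1, 0, 0, 0, 0.187, 0, 0, 1, 0, 0, 0, 0.187, 0, 0, 1, 0, 0, 0, 0.187, 0, 0, 1, 0, 0, 0, 0.187, 0, 0, 1, 0, 0, 0, 0.187, 0, 0, 1, 0, 0, 0, 0.187, 0, 0, 1, 0, 0, 0, 0.187, 0, 0, 1])

```text
t: 2.45
eef_pos: [483.4, -276.8, 403.3]
tcp_rot: [-1.744, 1.569, 1.288]
ft_force: [0.1, -0.7, 0.6]
opening: 1.001
```

Request:
jog_arm(deltas=[50, 0, 0, 0.187, 0, 0, 1, 0, 0, 0, 0.187, 0, 0, 1, 0, 0, 0, 0, 0, 0, 1])

```text
t: 2.82
eef_pos: [486.4, -272.3, 352.1]
tcp_rot: [-1.938, 1.569, 0.722]
ft_force: [0.2, -0.3, -0.6]
opening: 1.002
```

```bash
python3 - <<'E'
from h import *
s=env.state();print(s["t"],s["eef_pos"],s["joints"])
print(delta([473.3,-290.5,212],Rdown(-0.48-np.pi/2)))
c=cam("wrist","e_wrist"); 
E
```

```text
2.825 [ 486.44170446 -272.32571476  352.11577003] [-0.62917469  0.45646289  1.7861369   0.00283058  0.8985      1.42138196]
(array([140.1,  22.5,   3.3]), array([-0.0015, -0.0008,  0.0021]))
```

View pics/e_wrist.png

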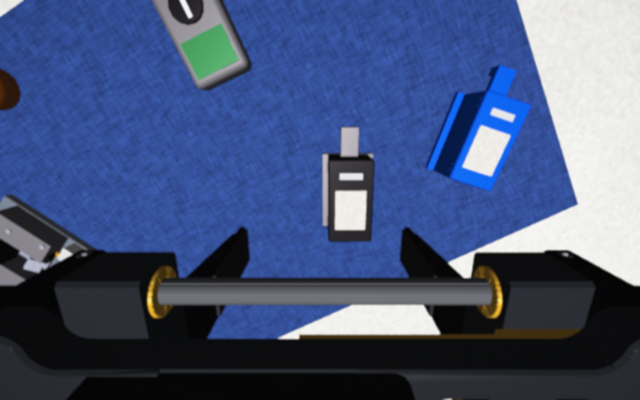

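```bash
python3 - <<'E'
from h import *
c=cam("wrist");crop(c,300,110,400,260,4,"f_pack")
P=[onz(c,p,55)[:2] for p in [(373.5,157),(371.5,241.5),(328.5,241),(329,156.5)]]
print(np.round(P,1),np.mean(P,0))
d=P[0]-P[1]+P[3]-P[2];print(np.arctan2(d[1],d[0]))
E
```

```text
[[ 501.4 -331.1]
 [ 424.4 -293.4]
 [ 445.  -254.8]
 [ 521.  -294.3]] [ 472.96016831 -293.390425  ]
-0.4676515872011559
```

View pics/f_pack.png

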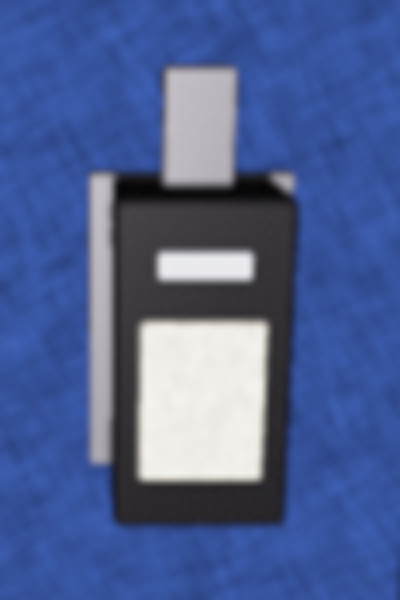

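```bash
python3 - <<'E'
from h import *
print(delta([473.2,-291.7,212],Rdown(-0.475-np.pi/2)))
E
```

```text
(array([140.2,  23.2,   2.7]), array([-0.0037, -0.0008,  0.002 ]))
```

Request:
jog_arm(deltas=[0, 23.2, 2.7, -0.0037, 0, 0, 1, 40, 0, 0, 0, 0, 0, 1, 40, 0, 0, 0, 0, 0, 1, 0, 0, 0, 0, 0, 0, 1])

```text
t: 3.42
eef_pos: [474.3, -291.2, 273.0]
tcp_rot: [-2.981, 1.565, -0.297]
ft_force: [0.3, -0.2, 0.2]
opening: 0.998
```

```bash
python3 - <<'E'
from h import *
print(delta([473.2,-291.7,212],Rdown(-0.475-np.pi/2)))
c=cam("wrist","g_wrist"); 
E
```

```text
(array([61. ,  1. ,  1.1]), array([ 0.0177, -0.006 ,  0.001 ]))
```

View pics/g_wrist.png

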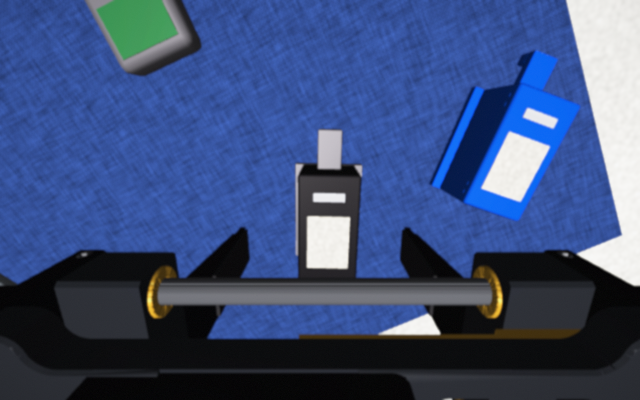

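Request:
jog_arm(deltas=[30, 1, 1.1, 0.0177, -0.006, 0, 1, 25, 0, 0, 0, 0, 0, 1, 6, 0, 0, 0, 0, 0, 1, 0, 0, 0, 0, 0, 0, 1])

```text
t: 3.98
eef_pos: [475.9, -292.7, 219.7]
tcp_rot: [3.019, 1.557, -0.592]
ft_force: [-0.0, -0.6, -0.5]
opening: 0.999
```

```bash
python3 - <<'E'
from h import *
print(env.state()["ft_force"],delta([473.2,-291.7,212],Rdown(-0.475-np.pi/2)))
c=cam("wrist","g2_wrist"); c=cam("side");crop(c,330,90,450,190,6,"g2_side")
E
```

```text
[-0.02978105 -0.64611462 -0.47248508] (array([7.7, 0.3, 3. ]), array([ 0.0057, -0.0132, -0.0016]))
```

View pics/g2_wrist.png

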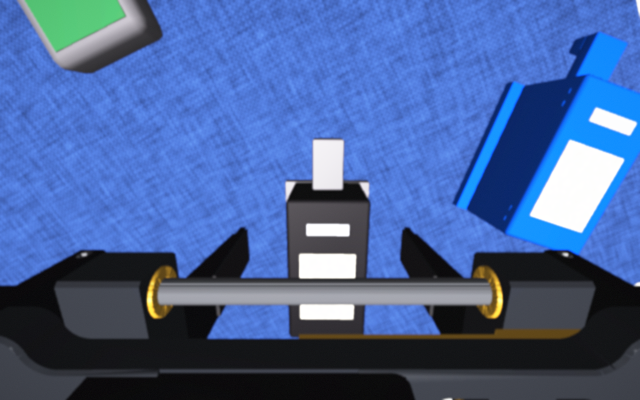

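View pics/g2_side.png

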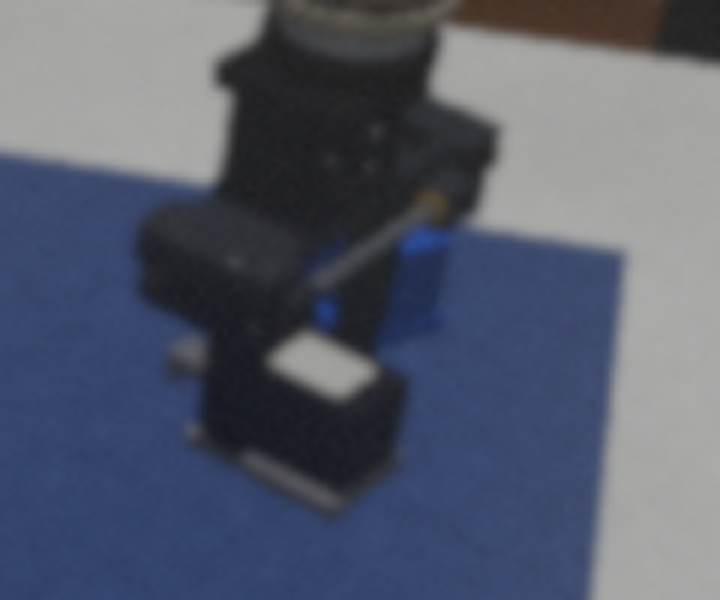

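Request:
jog_arm(deltas=[7.7, 0.3, 3, 0.0057, -0.0132, 0, 1, 1.5, 0, 0, 0, 0, 0, 1, 0, 0, 0, 0, 0, 0, 0.2, 0, 0, 0, 0, 0, 0, 0.2, 0, 0, 0, 0, 0, 0, 0.2, 0, 0, 0, 0, 0, 0, 0.2, 0, 0, 0, 0, 0, 0, 0.2])

```text
t: 4.95
eef_pos: [473.1, -291.7, 211.6]
tcp_rot: [2.24, 1.568, -1.377]
ft_force: [-0.2, -0.3, -0.6]
opening: 0.532
```

```bash
python3 - <<'E'
from h import *
s=env.state();print(s["t"],s["ft_force"],s["opening"],delta([473.2,-291.7,212],Rdown(-0.475-np.pi/2)))
c=cam("wrist","h_wrist")
E
```

```text
4.95 [-0.19984246 -0.29540093 -0.55538291] 0.5317658539467115 (array([-0.4, -0.1, -0. ]), array([-0.0004, -0.0017, -0.0021]))
```

View pics/h_wrist.png

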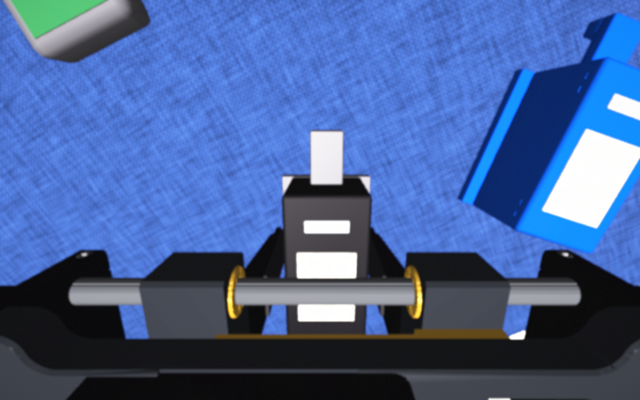

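Request:
jog_arm(deltas=[0, 0, 0, 0, 0, 0, 0.2, 0, 0, 0, 0, 0, 0, 0.2, 0, 0, 0, 0, 0, 0, 0.2, 0, 0, 0, 0, 0, 0, 0.2, -2, 0, 0, 0, 0, 0, 0.2, -30, 0, 0, 0, 0, 0, 0.2, -60, 0, 0, 0, 0, 0, 0.2, -60, 0, 0, 0, 0, 0, 0.2, 0, 0, 0, 0, 0, 0, 0.2])

```text
t: 6.12
eef_pos: [473.1, -291.4, 367.3]
tcp_rot: [0.847, 1.569, -2.77]
ft_force: [-0.1, 1.0, -2.4]
opening: 0.463
```

```bash
python3 - <<'E'
from h import *
s=env.state();print(s["t"],s["eef_pos"],s["ft_force"],s["opening"])
c=cam("wrist","i_wrist")
E
```

```text
6.125 [ 473.08941946 -291.38568115  367.2750797 ] [-0.08935776  0.95966256 -2.38497509] 0.46342811465040534
```

View pics/i_wrist.png

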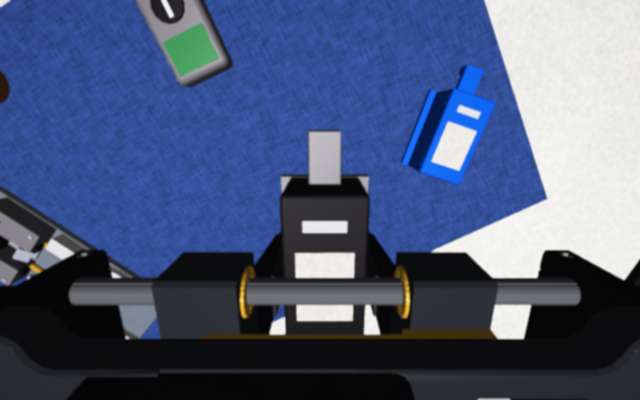

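Request:
jog_arm(deltas=[0, -45.2, 26, 0, 0, 0, 0.2, 0, -45.2, 26, 0, 0, 0, 0.2, 0, -45.2, 26, 0, 0, 0, 0.2, 0, -45.2, 26, 0, 0, 0, 0.2, 0, -45.2, 26, 0, 0, 0, 0.2, 0, -45.2, 26, 0, 0, 0, 0.2, 0, 0, 0, -0.174, 0, 0, 0.2, 0, 0, 0, -0.174, 0, 0, 0.2, 0, 0, 0, -0.174, 0, 0, 0.2, 0, 0, 0, -0.174, 0, 0, 0.2])

```text
t: 7.42
eef_pos: [454.7, 31.8, 350.0]
tcp_rot: [-0.472, 1.538, 2.909]
ft_force: [0.0, 0.4, -1.7]
opening: 0.46
```

Request:
jog_arm(deltas=[0, 0, 0, -0.174, 0, 0, 0.2, 0, 0, 0, 0, 0, 0, 0.2])

```text
t: 7.68
eef_pos: [454.1, 31.9, 347.0]
tcp_rot: [-0.627, 1.532, 2.934]
ft_force: [0.2, -0.5, -2.4]
opening: 0.46
```

```bash
python3 - <<'E'
from h import *
s=env.state();print(s["t"],s["eef_pos"],s["ft_force"],s["opening"],s["joints"])
print(delta([458.5,21.3,367],Rdown(0.393-np.pi/2)))
c=cam("wrist","j_wrist")
c=cam("side","j_side")
E
```

```text
7.675 [454.08497945  31.91631161 346.95017708] [ 0.23158018 -0.54725214 -2.44645472] 0.45978101380163494 [-0.07604089  0.33732549  2.02148281  0.00701281  0.82152926  1.07111946]
(array([-20.3,  11. ,   0.9]), array([0.0258, 0.0319, 0.0225]))
```

View pics/j_wrist.png

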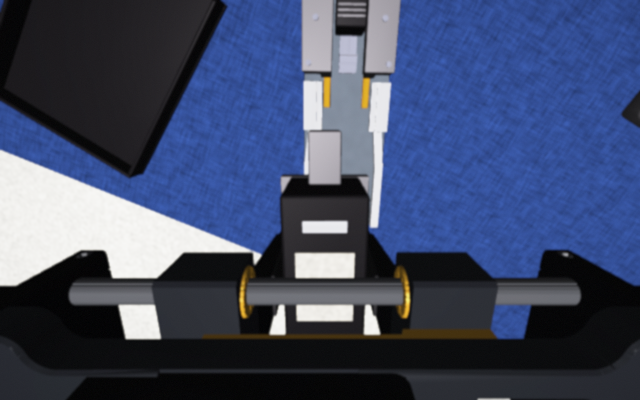

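View pics/j_side.png

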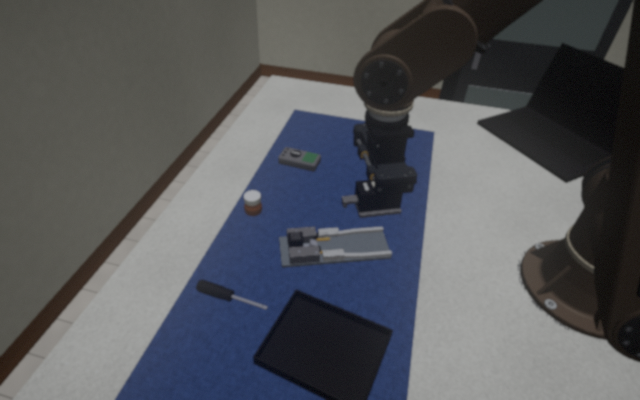

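Request:
jog_arm(deltas=[-20, 11, 1, 0.0258, 0.0319, 0.0225, 0.2, 0, 0, 0, 0, 0, 0, 0.2])

```text
t: 8.02
eef_pos: [459.0, 20.5, 368.3]
tcp_rot: [2.486, 1.567, -0.272]
ft_force: [-0.1, 0.4, -2.7]
opening: 0.462
```

```bash
python3 - <<'E'
from h import *
s=env.state();print(s["t"],s["eef_pos"])
print(delta([458.5,21.3,367],Rdown(0.393-np.pi/2)))
c=cam("wrist","k_wrist")
crop(c,240,0,440,140,4,"k_head")
c=cam("side");crop(c,260,200,420,280,5,"k_side")
c=cam("scene");crop(c,290,110,420,230,6,"k_scene")
E
```

```text
8.025 [458.95768298  20.4510081  368.26021451]
(array([ 1.3, -1. ,  0.1]), array([-0.0093, -0.0027, -0.0021]))
```

View pics/k_wrist.png

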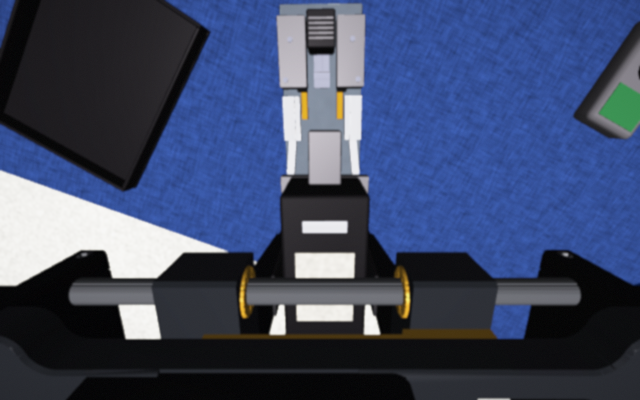

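View pics/k_head.png

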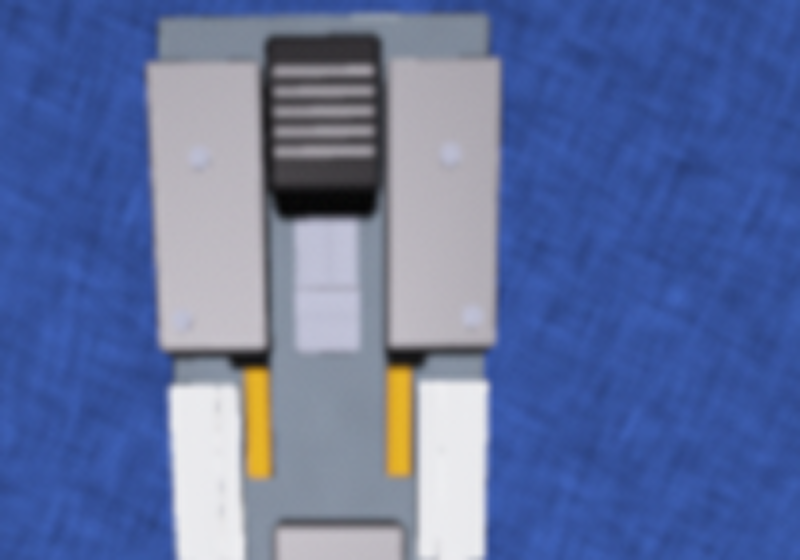

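View pics/k_side.png

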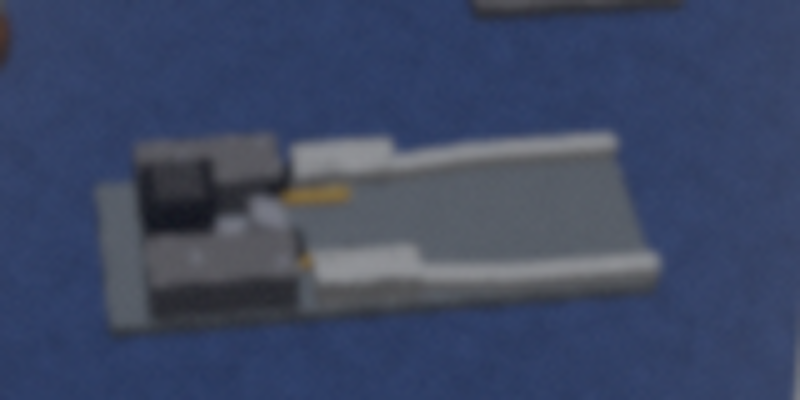

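View pics/k_scene.png

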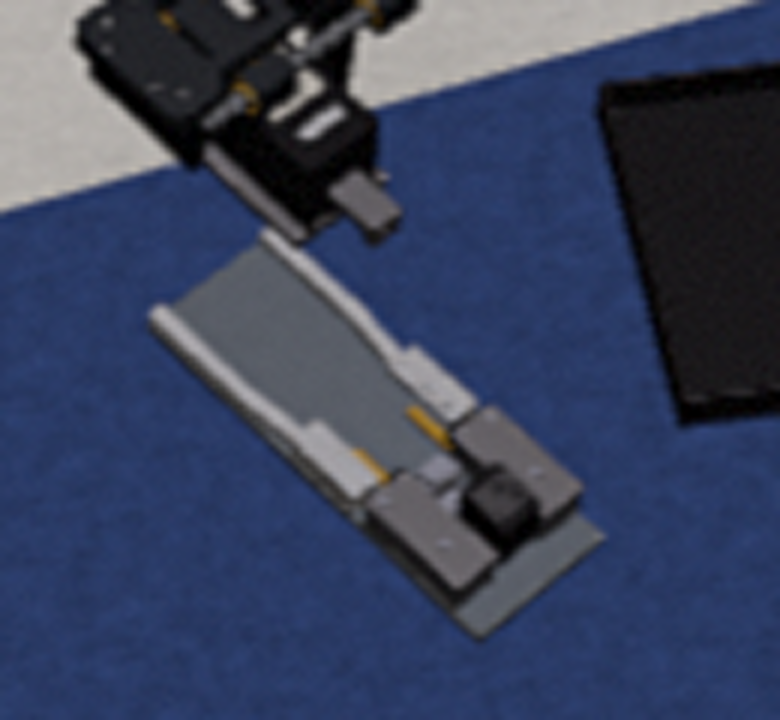

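```bash
cat > dk.py <<'E'
from h import *
c=cam("wrist")
u=lambda x,y:(240+x/4-.375,y/4-.375)
L=lambda z,*ps:[onz(c,u(*p),z)[:2] for p in ps]
fr=L(10,(160,17),(490,15)); lip=L(25,(170,383),(488,380)); lin=L(25,(241,383),(417,380))
hr=L(34,(162,350),(496,345)); hf=L(34,(147,62),(500,58)); bt=L(52,(269,40),(381,40),(379,190),(274,190))
for n,v in zip(("front","lip","lin","hr","hf"),(fr,lip,lin,hr,hf)):
    d=v[0]-v[1];print(n,np.round(np.mean(v,0),1),"len",round(np.linalg.norm(d),1),"yaw",round(np.arctan2(d[1],d[0])-np.pi/2,3))
print("btn",np.mean(bt,0))
a=np.mean(lip,0);b=np.mean(fr,0);d=b-a;print("axis yaw lip-front",np.arctan2(d[1],d[0]),np.linalg.norm(d))
s=eyes.read_camera
E
python3 dk.py
python3 - <<'E'
from h import *
s=cam("side")
u=lambda x,y:(260+x/5-.4,200+y/5-.4)
f=[onz(s,u(*p),10)[:2] for p in [(97,187),(110,322)]];print(f,np.mean(f,0),np.linalg.norm(f[0]-f[1]))
r=[onz(s,u(*p),18)[:2] for p in [(614,138),(658,258)]];print(r,np.mean(r,0),np.linalg.norm(r[0]-r[1]))
s=cam("scene");u=lambda x,y:(290+x/6-.4,110+y/6-.4)
f=[onz(s,u(*p),10)[:2] for p in [(604,536),(480,636)]];print(f,np.mean(f,0),np.linalg.norm(f[0]-f[1]))
r=[onz(s,u(*p),18)[:2] for p in [(262,235),(155,312)]];print(r,np.mean(r,0),np.linalg.norm(r[0]-r[1]))
E
```

```text
front [628.3  94.1] len 82.3 yaw 0.392
lip [548.1  60.5] len 81.8 yaw 0.396
lin [548.1  60.5] len 45.3 yaw 0.403
hr [555.   63.2] len 82.9 yaw 0.401
hf [612.8  88. ] len 82.5 yaw 0.397
btn [598.04857057  81.18768496]
axis yaw lip-front 0.39764740941000076 86.95727373021597
[array([645.63111956,  58.90606436]), array([615.23269267, 131.80049807])] [630.43190612  95.35328122] 78.97887580641083
[array([425.52962887, -32.00131162]), array([396.62995922,  35.95399628])] [411.07979405   1.97634233] 73.84520822693672
[array([617.73364383, 131.09932907]), array([649.06662683,  54.86278973])] [633.40013533  92.9810594 ] 82.42430317928235
[array([402.30027437,  31.91591069]), array([429.22206722, -34.20311063])] [415.7611708   -1.14359997] 71.38983057962055
```

```bash
python3 - <<'E'
from h import *
c=cam("wrist");s=env.state();Rm=rot();z0=s["eef_pos"][2]-211.6
for nm,p,z in [("tipL",(309,131),30),("tipR",(341,131),30),("blkL",(281.5,197),55),("blkR",(368.5,197),55)]:
    q=onz(c,p,z0+z)-s["eef_pos"]; t=Rm.T@q; print(nm,np.round(t,1)," pack x=",round(-t[2],1),"pack y=",round(t[1],1))
e=np.array([np.cos(.397),np.sin(.397)])
print(delta([457.5,21.2,250],Rdown(0.397-np.pi/2)))
crop(c,250,100,400,290,3,"l_pk")
E
```

```text
tipL [181.5  -8.2 -69.8]  pack x= 69.8 pack y= -8.2
tipR [181.5   8.9 -69.8]  pack x= 69.8 pack y= 8.9
blkL [156.6 -20.5 -40.1]  pack x= 40.1 pack y= -20.5
blkR [156.5  21.2 -40.1]  pack x= 40.1 pack y= 21.2
(array([116.5,  -0.3,   0.7]), array([-0.0102,  0.0014,  0.0004]))
```

View pics/l_pk.png

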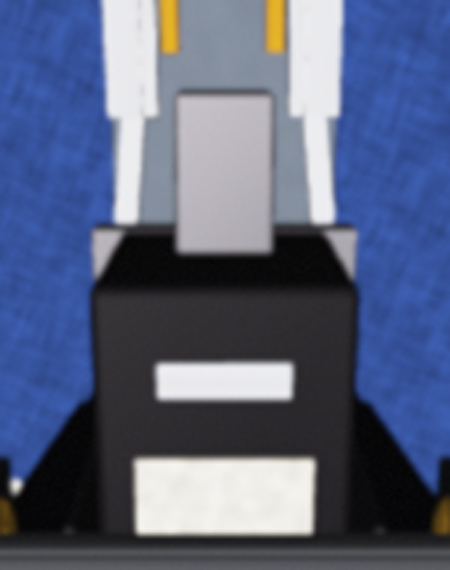

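Request:
jog_arm(deltas=[55, -0.3, 0.7, -0.01, 0, 0, 0.2, 50, 0, 0, 0, 0, 0, 0.2, 0, 0, 0, 0, 0, 0, 0.2])

```text
t: 8.75
eef_pos: [458.1, 21.5, 259.8]
tcp_rot: [2.422, 1.569, -0.323]
ft_force: [0.2, -0.0, -1.1]
opening: 0.458
```

```bash
python3 - <<'E'
from h import *
s=env.state();print(s["t"],s["eef_pos"])
print(delta([457.5,21.2,226],Rdown(0.397-np.pi/2)))
c=cam("wrist","m_wrist")
c=cam("side");crop(c,260,170,440,290,4,"m_side")
c=cam("scene");crop(c,290,110,420,230,5,"m_scene")
E
```

```text
8.75 [458.1031655   21.46310372 259.84498548]
(array([33.8, -0. ,  0.7]), array([ 0.0003, -0.001 , -0.0009]))
```

View pics/m_wrist.png

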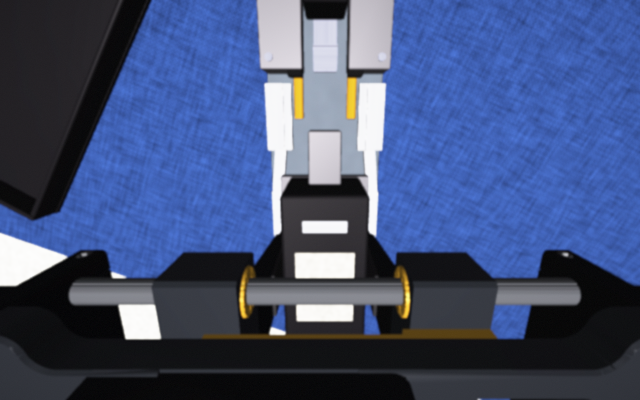

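View pics/m_side.png

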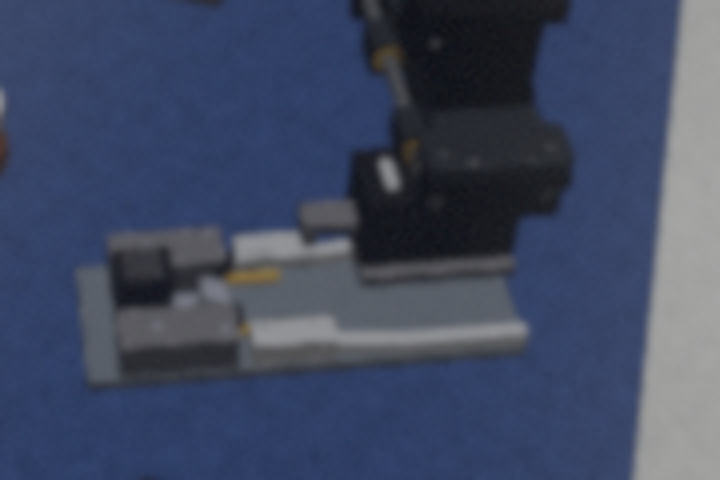

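View pics/m_scene.png

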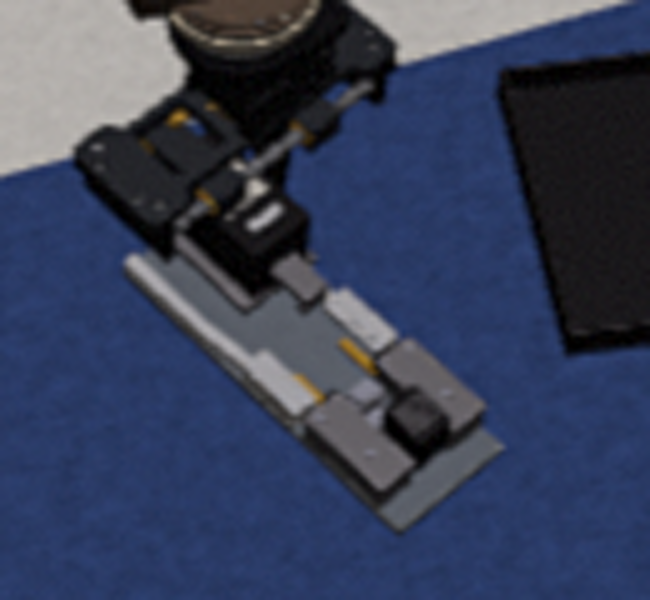

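Request:
jog_arm(deltas=[25, 0, 0.7, 0, 0, 0, 0.2, 6, 0, 0, 0, 0, 0, 0.2, 2, 0, 0, 0, 0, 0, 0.2, 0, 0, 0, 0, 0, 0, 0.2])

```text
t: 9.4
eef_pos: [460.0, 21.2, 235.9]
tcp_rot: [2.633, 1.551, -0.111]
ft_force: [0.2, 0.2, -2.3]
opening: 0.459
```

```bash
python3 - <<'E'
from h import *
s=env.state();print(s["t"],s["eef_pos"],s["ft_force"])
print(delta([457.5,21.2,222],Rdown(0.397-np.pi/2)))
c=cam("wrist");crop(c,230,0,420,290,2,"n_wrist")
c=cam("side");crop(c,260,170,440,290,4,"n_side")
E
```

```text
9.4 [459.97860578  21.16182076 235.85523236] [ 0.23365939  0.16410099 -2.32906958]
(array([13.8, -1.1,  2.5]), array([ 0.0007, -0.0169, -0.0094]))
```

View pics/n_wrist.png

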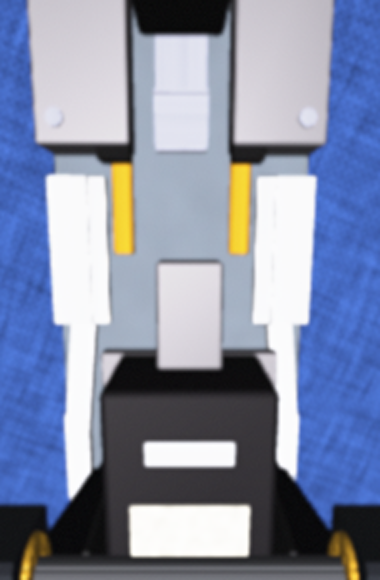

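View pics/n_side.png

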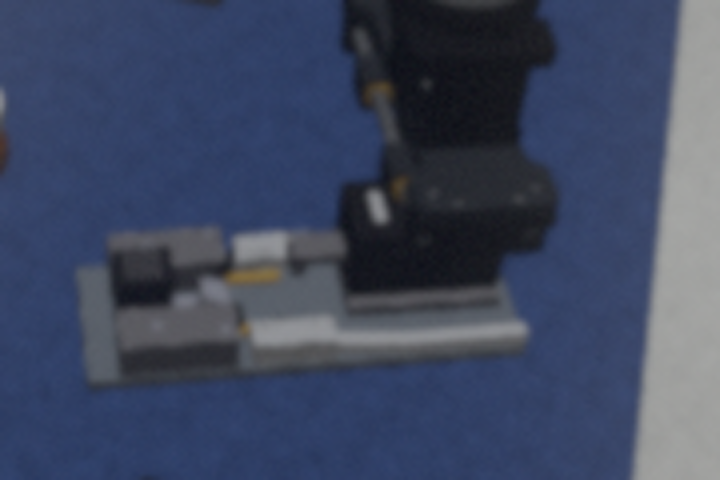

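Request:
jog_arm(deltas=[6, -2, 2.5, 0.0007, -0.0169, -0.0094, 0.2, 4, 0, 0, 0, 0, 0, 0.2, 0, 0, 0, 0, 0, 0, 0.2])

```text
t: 9.88
eef_pos: [456.8, 22.1, 225.3]
tcp_rot: [-0.493, 1.57, 3.045]
ft_force: [0.4, 0.4, -1.6]
opening: 0.462
```

```bash
python3 - <<'E'
from h import *
s=env.state();print(s["t"],s["eef_pos"],s["ft_force"])
print(delta([457.5,21.2,222],Rdown(0.397-np.pi/2)))
c=cam("wrist");crop(c,230,0,420,290,2,"o_wrist")
E
```

```text
9.875 [456.75468813  22.08094401 225.3473256 ] [ 0.35325799  0.38820855 -1.59325235]
(array([ 3.3,  1.1, -0.3]), array([-0.0001,  0.0009,  0.0005]))
```

View pics/o_wrist.png

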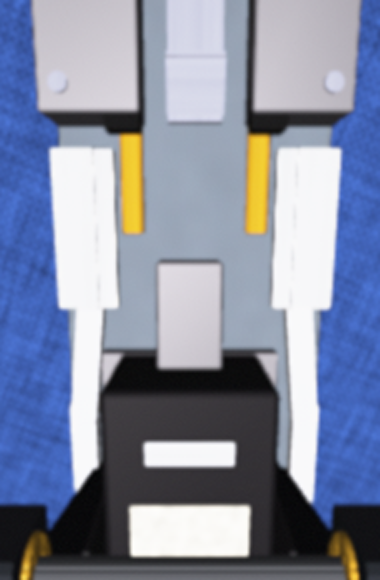

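Request:
jog_arm(deltas=[2, 1.3, -0.3, 0, 0, 0, 0.2, 1.5, 0, 0, 0, 0, 0, 0.2, 0, 0, 0, 0, 0, 0, 0.2])

```text
t: 10.3
eef_pos: [457.7, 20.9, 221.7]
tcp_rot: [-0.488, 1.57, 3.05]
ft_force: [0.3, -0.4, -2.0]
opening: 0.459
```

```bash
python3 - <<'E'
from h import *
s=env.state();print(s["t"],s["eef_pos"],s["ft_force"])
print(delta([457.5,21.2,222],Rdown(0.397-np.pi/2)))
E
```

```text
10.3 [457.69937358  20.87638089 221.69456236] [ 0.32438574 -0.43892627 -1.98286185]
(array([-0.3, -0.4,  0.1]), array([-0.0001,  0.0008,  0.0004]))
```

Force still shows the full pack weight; lower in tiny steps to contact.

Request:
jog_arm(deltas=[1, 0, 0, 0, 0, 0, 0.2, 0, 0, 0, 0, 0, 0, 0.2])

```text
t: 10.55
eef_pos: [457.6, 20.9, 221.5]
tcp_rot: [2.75, 1.571, 0.006]
ft_force: [0.2, 0.4, -2.4]
opening: 0.458
```

Request:
jog_arm(deltas=[1, 0, 0, 0, 0, 0, 0.2, 0, 0, 0, 0, 0, 0, 0.2])

```text
t: 10.8
eef_pos: [457.6, 20.9, 221.5]
tcp_rot: [2.629, 1.57, -0.115]
ft_force: [-0.1, 1.3, -2.0]
opening: 0.465
```

Request:
jog_arm(deltas=[2, 0, 0, 0, 0, 0, 0.2])

```text
t: 10.92
eef_pos: [457.6, 21.1, 220.5]
tcp_rot: [2.704, 1.568, -0.041]
ft_force: [-4.5, 1.9, 31.7]
opening: 0.463
```

```bash
python3 - <<'E'
from h import *
s=env.state();print(s["t"],s["eef_pos"],s["ft_force"])
E
```

```text
10.925 [457.62353905  21.05403141 220.49149128] [-4.51534902  1.85989597 31.68869146]
```

Request:
jog_arm(deltas=[-0.8, 0, 0, 0, 0, 0, 0.2])

```text
t: 11.05
eef_pos: [457.6, 21.1, 221.4]
tcp_rot: [2.7, 1.568, -0.044]
ft_force: [-0.6, 0.5, -2.5]
opening: 0.463
```

Request:
jog_arm(deltas=[0, 0, 0, 0, 0, 0, 0.8, 0, 0, 0, 0, 0, 0, 0.8, 0, 0, 0, 0, 0, 0, 0.8, 0, 0, 0, 0, 0, 0, 0.8, 0, 0, 0, 0, 0, 0, 0.8, 0, 0, 0, 0, 0, 0, 0.8])

```text
t: 11.8
eef_pos: [457.8, 21.0, 220.9]
tcp_rot: [2.696, 1.568, -0.049]
ft_force: [1.1, -1.3, -0.6]
opening: 0.801
```

```bash
python3 - <<'E'
from h import *
s=env.state();print(s["t"],s["eef_pos"],s["ft_force"],s["opening"])
c=cam("wrist");crop(c,200,0,450,290,2,"p_wrist")
c=cam("side");crop(c,260,170,440,290,4,"p_side")
E
```

```text
11.8 [457.77323791  21.01779085 220.94622808] [ 1.11380497 -1.33509553 -0.59657276] 0.800916366410235
```

View pics/p_wrist.png

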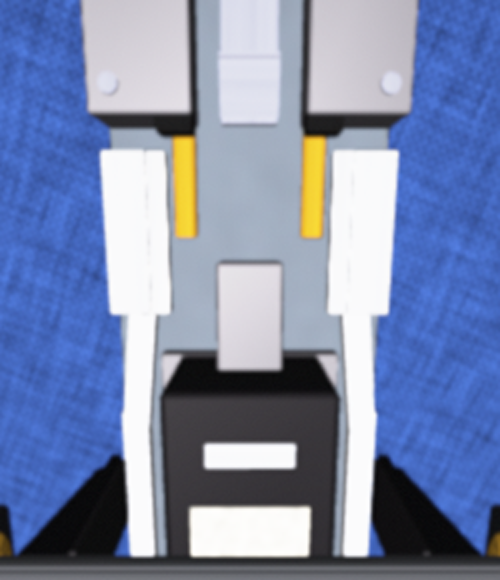

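View pics/p_side.png

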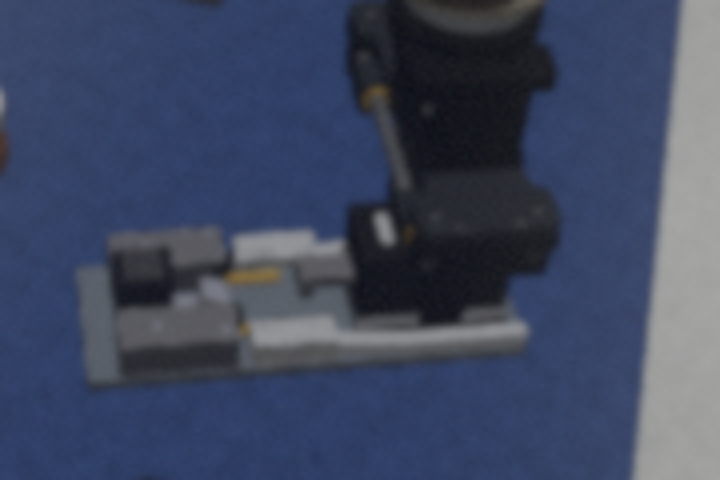

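Request:
jog_arm(deltas=[-20, 0, 0, 0, 0, 0, 0.8, -40, 0, 0, 0, 0, 0, 0.8, 0, 0, 33, 0, 0, 0, 0, 0, 0, 33, 0, 0, 0, 0, 0, 0, 0, 0, 0, 0, 0])

```text
t: 12.52
eef_pos: [395.3, -4.9, 282.7]
tcp_rot: [2.607, 1.568, -0.137]
ft_force: [0.6, -0.2, -0.0]
opening: 0.537
```

```bash
cat > st.py <<'E'
from h import *
import sys
O=np.array([497.1,37.8]);e=np.array([np.cos(.397),np.sin(.397)]);n=np.array([-e[1],e[0]])
s=env.state();p=s["eef_pos"];Rm=rot();tip=p+Rm[:,0]*190
def dk(q): return np.round([(q[:2]-O)@e,(q[:2]-O)@n,q[2]],1)
f=s["ft_force"]
print("t",s["t"],"TCP dock",dk(p),"tip dock",dk(tip),"F dock",np.round([f[:2]@e,f[:2]@n,f[2]],1),"op",round(s["opening"],3),"r",np.hypot(*p[:2]))
print("tilt",delta(p,Rdown(0.397-np.pi/2))[1],np.round(s["joints"],3))
E
python3 st.py
```

```text
t 12.525 TCP dock [-110.4   -0.   282.7] tip dock [-109.9   -0.3   92.7] F dock [ 0.5 -0.4 -0. ] op 0.537 r 395.3634520519717
tilt [ 0.0005 -0.0025 -0.0015] [-0.18   0.383  2.229  0.     0.526  0.993]
```

Request:
jog_arm(deltas=[0, 0, 6, 0, 0.06, 0, 0, 0, 0, 0, 0, 0, 0, 0, 10, 0, 0, 0, 0, 0, 0, 0, 0, 0, 0, 0, 0, 0, 0, 0, 0, 0, 0, 0, 0])

```text
t: 13.15
eef_pos: [393.1, -6.7, 271.8]
tcp_rot: [3.107, 1.508, 0.363]
ft_force: [-0.9, 0.7, -0.1]
opening: 0.028
```

```bash
python3 st.py
```

```text
t 13.15 TCP dock [-113.2   -0.8  271.8] tip dock [-101.2   -1.2   82.2] F dock [-0.5  1.  -0.1] op 0.028 r 393.1147161283751
tilt [ 0.0005 -0.0628 -0.0022] [-0.192  0.401  2.255  0.079  0.434  0.91 ]
```

Request:
jog_arm(deltas=[20, 0, 2, 0, 0, 0, 0, 20, 0, 1.2, 0, 0, 0, 0, 0, 0, 0, 0, 0, 0, 0])

```text
t: 13.52
eef_pos: [393.1, -6.9, 231.0]
tcp_rot: [3.099, 1.508, 0.355]
ft_force: [0.2, -0.1, -0.1]
opening: 0.004
```

```bash
python3 st.py; python3 - <<'E'
from h import *
c=cam("side");crop(c,260,170,440,290,4,"q_side")
c=cam("scene");crop(c,290,80,420,220,5,"q_scene")
E
```

```text
t 13.525 TCP dock [-113.2   -1.   231. ] tip dock [-101.2   -1.5   41.4] F dock [ 0.2 -0.2 -0.1] op 0.004 r 393.12943267601725
tilt [ 0.0011 -0.0631 -0.0027] [-0.193  0.496  2.288  0.11   0.305  0.876]
```

View pics/q_side.png

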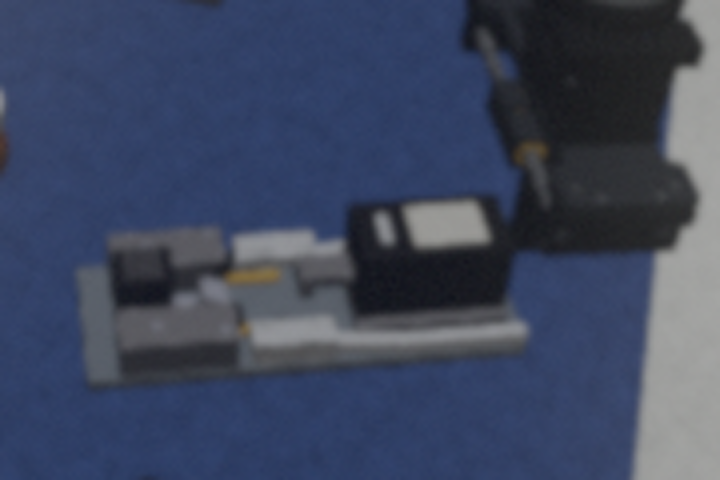

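View pics/q_scene.png

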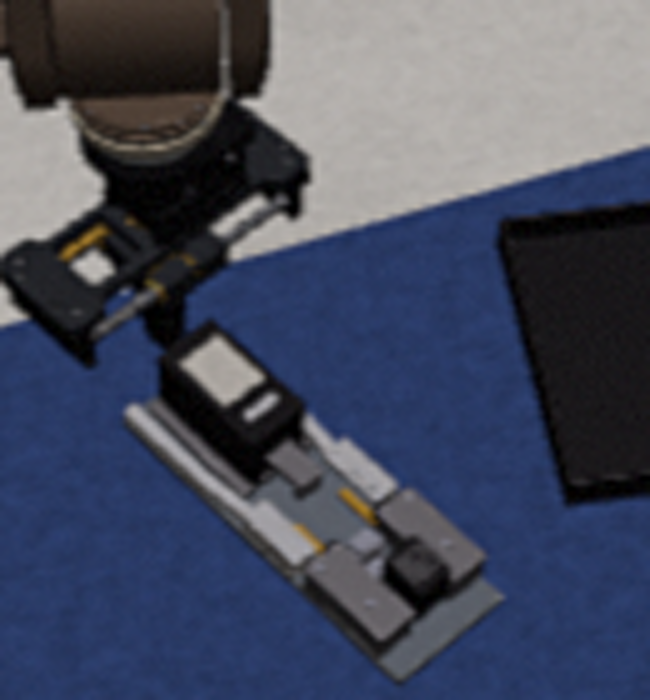

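Request:
jog_arm(deltas=[6, -1.3, 0, 0, 0, 0, 0, 0, 0, 0, 0, 0, 0, 0])

```text
t: 13.88
eef_pos: [393.2, -5.5, 226.7]
tcp_rot: [3.068, 1.504, 0.324]
ft_force: [0.1, -0.4, 0.1]
opening: 0.001
```

```bash
python3 st.py
```

```text
t 13.875 TCP dock [-112.5    0.3  226.7] tip dock [-99.9  -0.7  37.1] F dock [-0.  -0.4  0.1] op 0.001 r 393.2613509532304
tilt [ 0.0013 -0.0665 -0.0049] [-0.189  0.507  2.292  0.116  0.287  0.873]
```

Request:
jog_arm(deltas=[0.3, 0, -5, 0, 0, 0, 0, 0.3, 0, -5, 0, 0, 0, 0, 0.3, 0, -5, 0, 0, 0, 0, 0.3, 0, -5, 0, 0, 0, 0, 0, 0, 0, 0, 0, 0, 0])

```text
t: 14.5
eef_pos: [413.2, 3.0, 227.4]
tcp_rot: [3.061, 1.503, 0.318]
ft_force: [-0.2, 0.8, 1.3]
opening: 0.003
```

```bash
python3 st.py;  python3 - <<'E'
from h import *
c=cam("wrist","r_wrist");c=cam("side");crop(c,260,170,440,290,4,"r_side")
E
```

```text
t 14.5 TCP dock [-90.8   0.3 227.4] tip dock [-78.   -0.7  37.8] F dock [0.2 0.8 1.3] op 0.003 r 413.2562840500375
tilt [ 0.0016 -0.0673 -0.0054] [-0.159  0.518  2.244  0.098  0.321  0.921]
```

View pics/r_wrist.png

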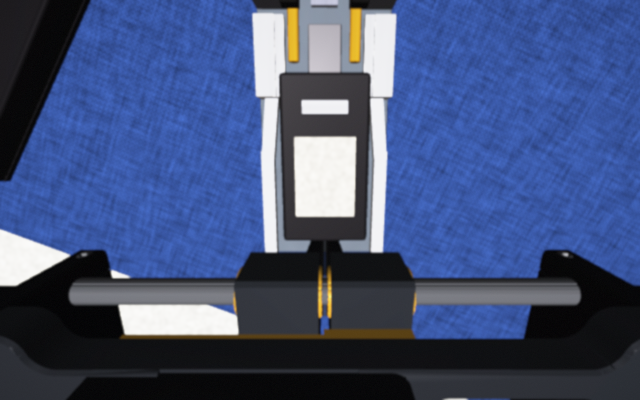

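View pics/r_side.png

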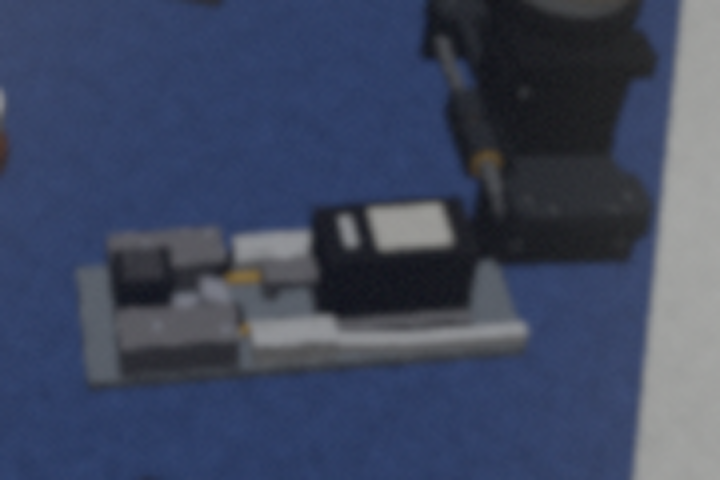

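Request:
jog_arm(deltas=[0.3, 0, -4, 0, 0, 0, 0, 0.3, 0, -4, 0, 0, 0, 0, 0.3, 0, -4, 0, 0, 0, 0])

```text
t: 14.98
eef_pos: [424.4, 7.7, 227.3]
tcp_rot: [3.068, 1.504, 0.325]
ft_force: [0.3, -0.6, 0.7]
opening: 0.005
```

```bash
python3 st.py
```

```text
t 14.975 TCP dock [-78.7   0.3 227.3] tip dock [-66.1  -0.6  37.7] F dock [ 0.  -0.6  0.7] op 0.005 r 424.4376254368115
tilt [ 0.0009 -0.0664 -0.0048] [-0.144  0.525  2.218  0.09   0.34   0.945]
```

Request:
jog_arm(deltas=[0.3, 0, -3, 0, 0, 0, 0, 0.3, 0, -3, 0, 0, 0, 0])

```text
t: 15.22
eef_pos: [430.0, 10.2, 227.0]
tcp_rot: [3.078, 1.506, 0.334]
ft_force: [-4.2, -2.3, 2.4]
opening: 0.003
```

```bash
python3 st.py;  python3 - <<'E'
from h import *
c=cam("wrist","s_wrist")
E
```

```text
t 15.225 TCP dock [-72.5   0.5 227. ] tip dock [-60.2  -0.3  37.4] F dock [-4.8 -0.5  2.4] op 0.003 r 430.13956988773214
tilt [ 0.0011 -0.0651 -0.0041] [-0.136  0.53   2.204  0.086  0.35   0.957]
```

View pics/s_wrist.png

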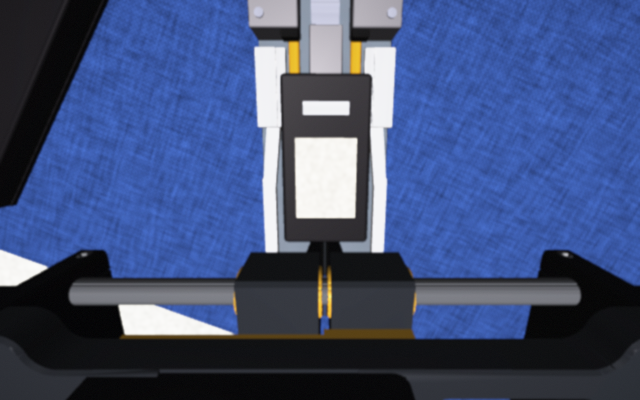

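Request:
jog_arm(deltas=[0.2, 0, -3, 0, 0, 0, 0, 0.2, 0, -3, 0, 0, 0, 0, 0.2, 0, -3, 0, 0, 0, 0])

```text
t: 15.65
eef_pos: [437.5, 13.9, 226.7]
tcp_rot: [3.111, 1.51, 0.368]
ft_force: [-6.6, -3.5, 3.6]
opening: 0.006
```

```bash
python3 st.py
```

```text
t 15.65 TCP dock [-64.2   1.  226.7] tip dock [-52.7   0.6  37.1] F dock [-7.4 -0.7  3.6] op 0.006 r 437.72920241113013
tilt [ 0.0012 -0.0608 -0.0018] [-0.125  0.536  2.185  0.08   0.368  0.974]
```

Request:
jog_arm(deltas=[0.2, 0, -2.5, 0, 0, 0, 0, 0.2, 0, -2.5, 0, 0, 0, 0])

```text
t: 15.9
eef_pos: [441.1, 15.8, 226.4]
tcp_rot: [-3.137, 1.514, 0.403]
ft_force: [-6.8, -3.8, 4.2]
opening: 0.007
```

```bash
python3 st.py
```

```text
t 15.9 TCP dock [-60.1   1.4 226.4] tip dock [-49.3   1.5  36.7] F dock [-7.7 -0.9  4.2] op 0.007 r 441.40723367011736
tilt [ 0.0013 -0.0567  0.0003] [-0.119  0.54   2.176  0.077  0.378  0.983]
```

Request:
jog_arm(deltas=[0, 0.6, -3, 0, 0, 0, 0, 0, 0.6, -3, 0, 0, 0, 0])

```text
t: 16.15
eef_pos: [445.9, 17.1, 226.5]
tcp_rot: [-3.088, 1.519, 0.452]
ft_force: [-5.3, -3.1, 2.3]
opening: 0.004
```

```bash
python3 st.py
```

```text
t 16.15 TCP dock [-55.3   0.7 226.5] tip dock [-45.4   1.2  36.7] F dock [-6.1 -0.8  2.3] op 0.004 r 446.20927157892294
tilt [ 0.0014 -0.0519  0.0028] [-0.115  0.543  2.163  0.073  0.392  0.99 ]
```

Request:
jog_arm(deltas=[0, 0.4, -3, 0, 0, 0, 0])

```text
t: 16.27
eef_pos: [448.3, 17.8, 226.5]
tcp_rot: [-3.066, 1.521, 0.474]
ft_force: [-4.8, -4.0, 3.6]
opening: 0.007
```

```bash
python3 st.py;  python3 - <<'E'
from h import *
c=cam("wrist","t_wrist")
E
```

```text
t 16.275 TCP dock [-52.7   0.4 226.5] tip dock [-43.2   1.2  36.8] F dock [-6.  -1.8  3.6] op 0.007 r 448.6985820522556
tilt [ 0.0015 -0.0499  0.0038] [-0.113  0.545  2.157  0.071  0.399  0.994]
```

View pics/t_wrist.png

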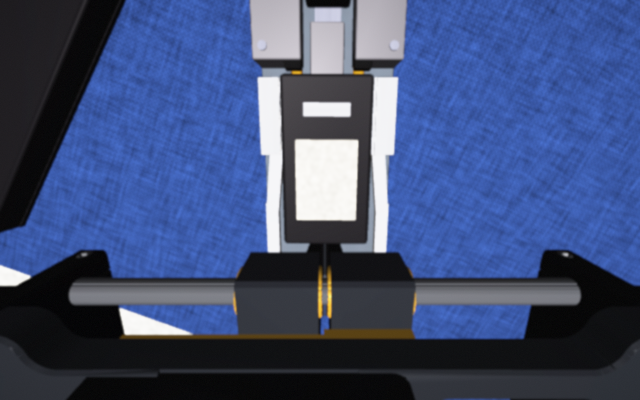

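Request:
jog_arm(deltas=[0, 0.4, -2.5, 0, 0.005, 0, 0, 0, 0.4, -2.5, 0, 0.005, 0, 0])

```text
t: 16.58
eef_pos: [452.6, 19.1, 226.4]
tcp_rot: [-3.042, 1.514, 0.498]
ft_force: [-3.9, -1.2, -0.4]
opening: 0.006
```

```bash
python3 st.py
```

```text
t 16.575 TCP dock [-4.830e+01 -1.000e-01  2.264e+02] tip dock [-37.5   1.   36.7] F dock [-4.1  0.4 -0.4] op 0.006 r 453.03744218444837
tilt [ 0.0014 -0.0566  0.0057] [-0.11   0.548  2.148  0.083  0.4    0.987]
```

Request:
jog_arm(deltas=[0, 0.2, -2.5, 0, 0.005, 0, 0])

```text
t: 16.7
eef_pos: [454.6, 19.9, 226.3]
tcp_rot: [-3.032, 1.51, 0.508]
ft_force: [-6.7, -3.1, 0.8]
opening: 0.006
```

```bash
python3 st.py
```

```text
t 16.7 TCP dock [-4.610e+01 -1.000e-01  2.263e+02] tip dock [-34.7   1.1  36.7] F dock [-7.3 -0.2  0.8] op 0.006 r 455.07992969063366
tilt [ 0.0014 -0.0599  0.0066] [-0.108  0.55   2.144  0.089  0.4    0.983]
```

```bash
python3 - <<'E'
from h import *
c=cam("wrist");crop(c,230,0,430,120,4,"u_wrist");c=cam("side");crop(c,270,200,380,280,6,"u_side")
c=cam("scene");crop(c,310,150,400,220,6,"u_scene")
E
```

```text
(no output)
```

View pics/u_wrist.png

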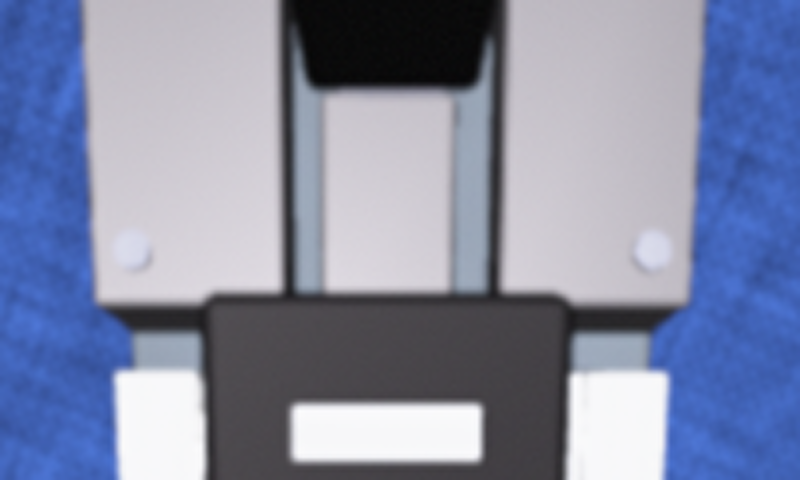

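View pics/u_side.png

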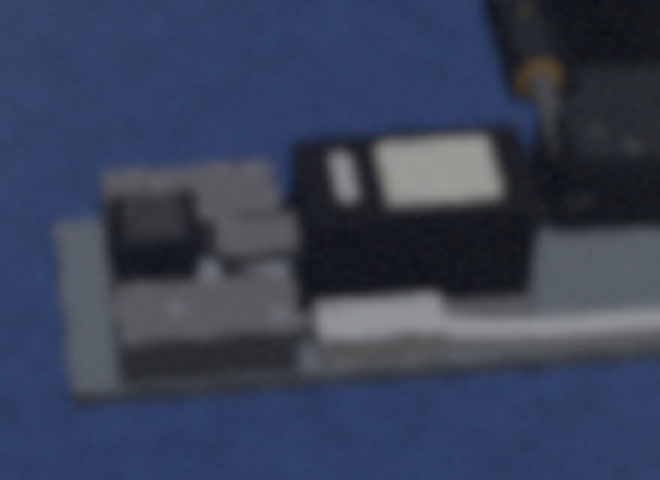

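View pics/u_scene.png

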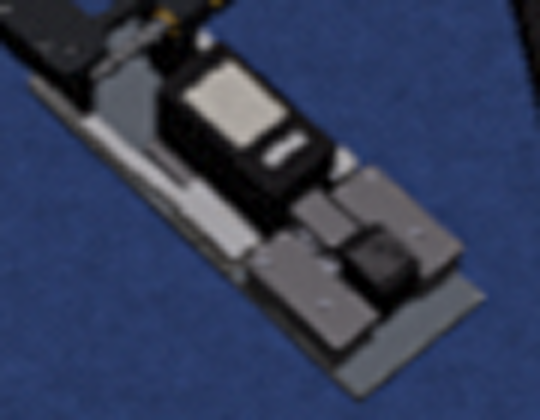

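Request:
jog_arm(deltas=[0, 0.2, -2, 0, 0, 0, 0])

```text
t: 16.98
eef_pos: [455.8, 20.4, 226.3]
tcp_rot: [-3.005, 1.513, 0.535]
ft_force: [-8.8, -6.0, 5.5]
opening: 0.006
```

```bash
python3 st.py
```

```text
t 16.975 TCP dock [-4.480e+01 -1.000e-01  2.263e+02] tip dock [-33.9   1.4  36.6] F dock [-10.5  -2.1   5.5] op 0.006 r 456.2785247682055
tilt [ 0.0016 -0.0572  0.0079] [-0.106  0.551  2.14   0.088  0.406  0.986]
```

Request:
jog_arm(deltas=[0, 0.2, -2, 0, 0, 0, 0])

```text
t: 17.1
eef_pos: [456.7, 20.9, 226.2]
tcp_rot: [-2.963, 1.517, 0.578]
ft_force: [-11.3, -7.0, 5.6]
opening: 0.004
```

```bash
python3 st.py
```

```text
t 17.1 TCP dock [-43.8   0.  226.2] tip dock [-33.7   1.9  36.4] F dock [-13.1  -2.1   5.6] op 0.004 r 457.1906198544129
tilt [ 0.0019 -0.0534  0.0097] [-0.105  0.552  2.137  0.086  0.411  0.989]
```

Request:
jog_arm(deltas=[0, 0, 5, 0, 0, 0, 0, 0, 0, 15, 0, 0, 0, 0, 0, 0, 0, 0, 0, 0, 0])

```text
t: 17.48
eef_pos: [437.7, 12.7, 225.1]
tcp_rot: [-2.981, 1.515, 0.559]
ft_force: [0.1, 0.7, -0.0]
opening: 0.005
```

```bash
python3 st.py; python3 - <<'E'
from h import *
c=cam("wrist","v_w");c=cam("side");crop(c,270,200,380,280,6,"v_side")
c=cam("scene");crop(c,310,150,400,220,6,"v_scene")
E
```

```text
t 17.475 TCP dock [-6.450e+01 -2.000e-01  2.251e+02] tip dock [-54.1   1.5  35.4] F dock [ 0.3  0.6 -0. ] op 0.005 r 437.85660936506383
tilt [ 0.0016 -0.0548  0.0089] [-0.129  0.54   2.184  0.096  0.376  0.955]
```

View pics/v_w.png

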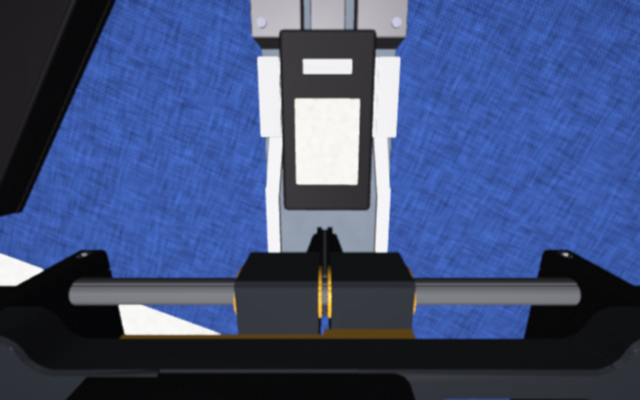

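View pics/v_side.png

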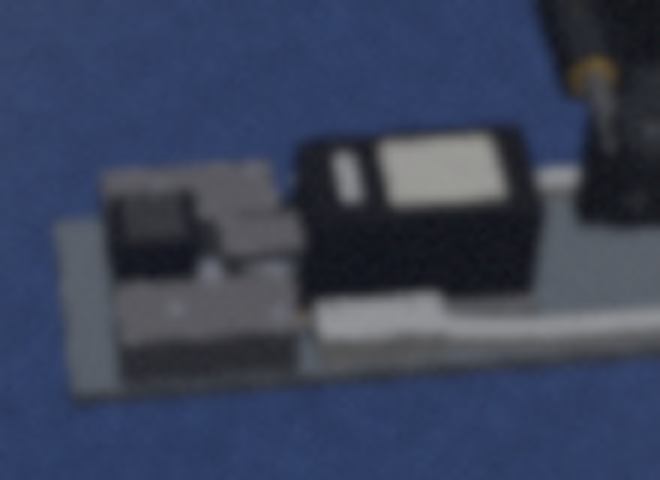

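View pics/v_scene.png

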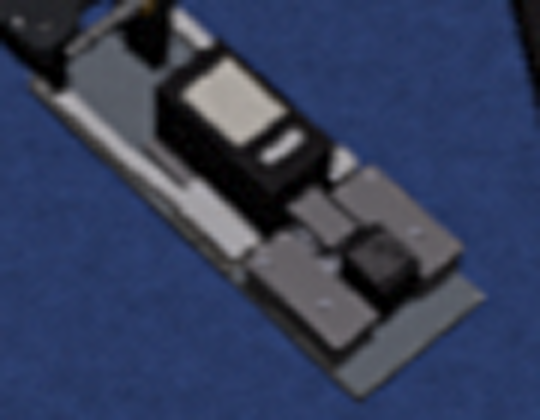

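Request:
jog_arm(deltas=[-30, 0, 3, 0, 0, 0, 0, -45, 0, 3, 0, 0, 0, 0, 0, 0, -50, 0, -0.055, 0, 0, 0, 0, -50, 0, 0, 0, 0, 0, 0, -50, 0, 0, 0, 0, 0, 0, 0, 0, 0, 0, 0])

```text
t: 18.38
eef_pos: [572.8, 68.7, 306.8]
tcp_rot: [-2.131, 1.564, 1.409]
ft_force: [-0.6, 1.0, -0.4]
opening: 0.006
```

```bash
python3 st.py; python3 - <<'E'
from h import *
c=cam("wrist","w_w");c=cam("side");crop(c,260,170,400,280,5,"w_side")
c=cam("scene");crop(c,310,120,420,220,6,"w_scene")
E
```

```text
t 18.375 TCP dock [ 81.7  -0.8 306.8] tip dock [ 82.4   0.4 116.8] F dock [-0.2  1.1 -0.4] op 0.006 r 576.8714965681088
tilt [ 0.0012 -0.0037  0.0059] [0.004 0.54  1.781 0.009 0.82  1.17 ]
```

View pics/w_w.png

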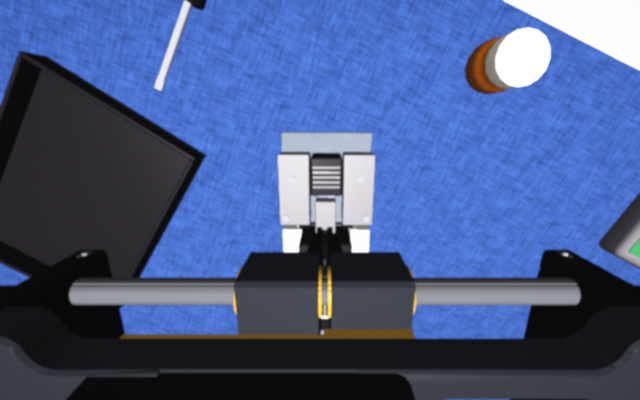

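View pics/w_side.png

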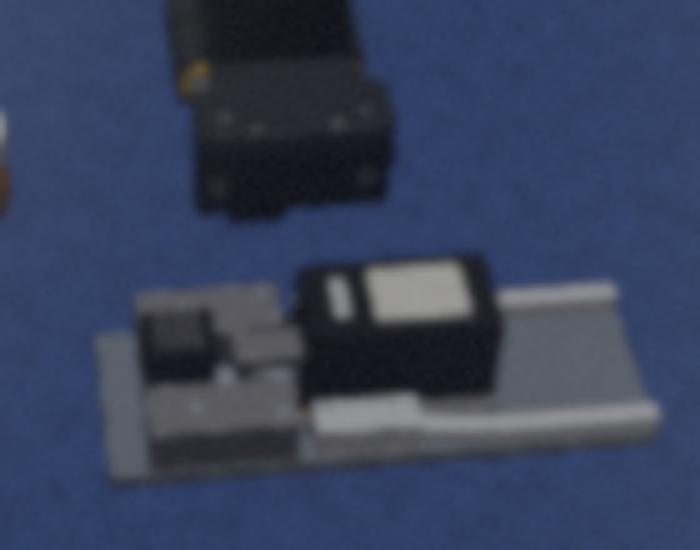

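View pics/w_scene.png

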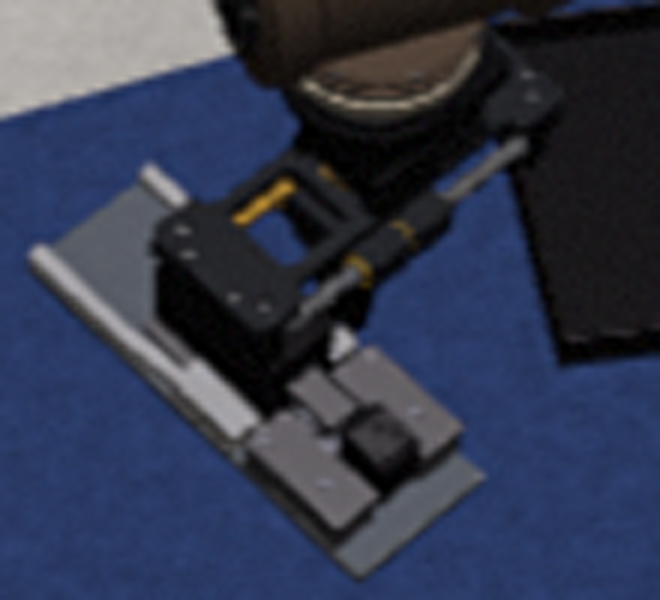

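```bash
python3 - <<'E'
from h import *
c=cam("wrist");crop(c,265,120,385,250,6,"x_btn")
E
```

```text
(no output)
```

View pics/x_btn.png

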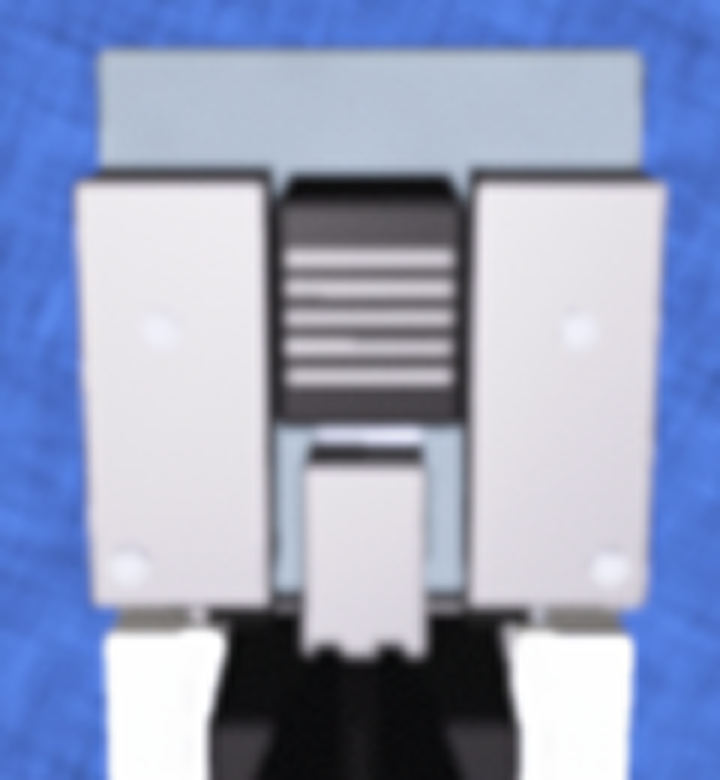

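```bash
cat > tgt.py <<'E'
import sys
exec(open('st.py').read())
E
python3 - <<'E'
exec(open('st.py').read())
c=cam("wrist");u=lambda x,y:(265+x/6-.4,120+y/6-.4)
for nm,p,z in [("btn",(370,312),52),("bf",(370,203),52),("br",(370,422),52),("plate front",(371,50),10),("hrear",(370,606),34),("hfront",(370,183),34),("lipend",(370,632),25),("tongue tip",(365,462),40)]:
    print(nm,dk(onz(c,u(*p),z)))
t=onz(c,u(370,312),52); print(t, delta([*(O+110.5*e),260],Rdown(.397-np.pi/2)))
E
```

```text
t 18.575 TCP dock [ 78.5  -1.  306.8] tip dock [ 78.7   0.3 116.8] F dock [ 0.3 -0.1  0.3] op 0.009 r 573.8340518321448
tilt [-0.0004 -0.0009  0.0069] [1.000e-03 5.360e-01 1.788e+00 9.000e-03 8.190e-01 1.169e+00]
btn [113.2  -0.7  52. ]
bf [127.8  -0.7  52. ]
br [98.  -0.8 52. ]
plate front [145.8  -0.8  10. ]
hrear [64.9 -0.8 34. ]
hfront [128.4  -0.7  34. ]
lipend [57.3 -0.9 25. ]
tongue tip [89.1 -0.1 40. ]
[601.77728017  80.89069131  52.        ] (array([ 47. ,  -0.7, -32. ]), array([-0.0005, -0.0011,  0.0068]))
```

```bash
python3 - <<'E'
exec(open('st.py').read())
print(delta([*(O+112*e-0.5*n),260],Rdown(.397-np.pi/2)))
E
```

```text
t 18.625 TCP dock [ 78.5  -1.  307. ] tip dock [ 78.7   0.2 117. ] F dock [-0.3  0.3  0.8] op 0.003 r 573.8178953464037
tilt [-0.0005 -0.0011  0.0068] [1.000e-03 5.360e-01 1.788e+00 9.000e-03 8.190e-01 1.169e+00]
(array([ 47. ,  -0.2, -33.5]), array([-0.0005, -0.0011,  0.0068]))
```

Request:
jog_arm(deltas=[0, -0.2, -33.5, 0, 0, 0.0068, 0, 0, 0, 0, 0, 0, 0, 0, 40, 0, 0, 0, 0, 0, 0, 0, 0, 0, 0, 0, 0, 0])

```text
t: 19.12
eef_pos: [598.7, 78.7, 267.6]
tcp_rot: [-2.866, 1.57, 0.67]
ft_force: [0.2, 0.1, 0.4]
opening: 0.003
```

```bash
python3 - <<'E'
exec(open('st.py').read())
print(delta([*(O+112*e-0.5*n),243],Rdown(.397-np.pi/2)))
c=cam("side");crop(c,260,170,400,280,5,"y_side")
c=cam("scene");crop(c,310,120,420,220,6,"y_scene")
E
```

```text
t 19.125 TCP dock [109.6  -1.6 267.6] tip dock [109.6  -1.6  77.6] F dock [ 0.2 -0.   0.4] op 0.003 r 603.8886253623184
tilt [-0.0027 -0.0004  0.0001] [0.021 0.624 1.741 0.    0.776 1.198]
(array([24.6, -1.1, -2.4]), array([-0.0027, -0.0004,  0.0001]))
```

View pics/y_side.png

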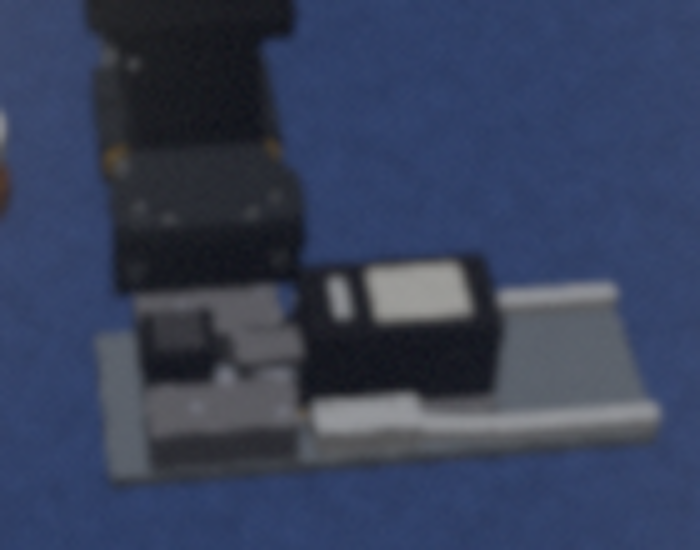

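View pics/y_scene.png

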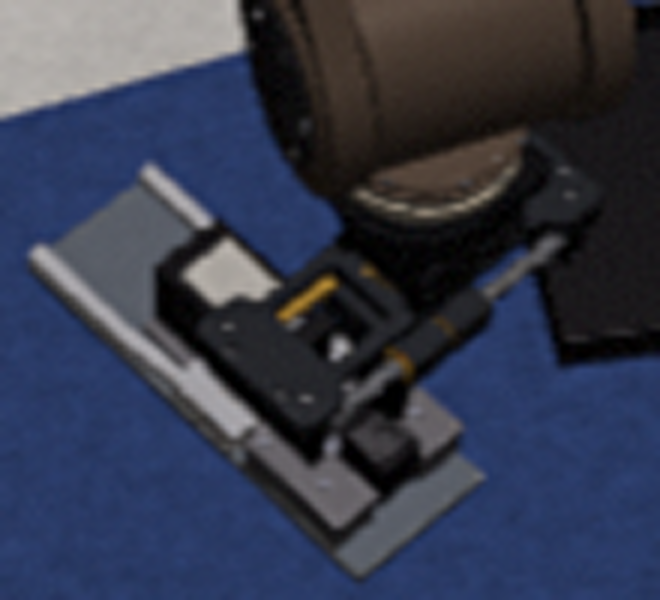

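Request:
jog_arm(deltas=[19, -1.1, -2.4, -0.0027, 0, 0, 0, 0, 0, 0, 0, 0, 0, 0, 0, 0, 0, 0, 0, 0, 0])

```text
t: 19.6
eef_pos: [601.8, 80.7, 252.7]
tcp_rot: [2.795, 1.562, 0.051]
ft_force: [0.0, 0.4, 0.3]
opening: 0.003
```

```bash
python3 st.py
```

```text
t 19.6 TCP dock [113.1  -0.9 252.7] tip dock [114.7  -1.4  62.7] F dock [0.2 0.4 0.3] op 0.003 r 607.1733042393346
tilt [ 0.0001 -0.0083 -0.003 ] [0.025 0.648 1.743 0.    0.741 1.198]
```

Request:
jog_arm(deltas=[6, 0, 1, 0, -0.0083, 0, 0, 0, 0, 0, 0, 0, 0, 0])

```text
t: 19.85
eef_pos: [600.8, 80.3, 246.7]
tcp_rot: [1.509, 1.568, -1.236]
ft_force: [-0.3, 0.7, 0.3]
opening: 0.002
```

```bash
python3 st.py
```

```text
t 19.85 TCP dock [112.1  -0.9 246.7] tip dock [112.1  -1.5  56.7] F dock [-0.   0.8  0.3] op 0.002 r 606.1945127910061
tilt [ 0.0001  0.0002 -0.0032] [ 0.024  0.656  1.748 -0.004  0.737  1.201]
```

Request:
jog_arm(deltas=[2, 0, 0, 0, 0, 0, 0])

```text
t: 19.98
eef_pos: [600.9, 80.3, 244.8]
tcp_rot: [1.616, 1.567, -1.129]
ft_force: [-0.5, 0.4, 0.2]
opening: 0.002
```

Request:
jog_arm(deltas=[2, 0, 0, 0, 0, 0, 0])

```text
t: 20.1
eef_pos: [600.9, 80.3, 242.7]
tcp_rot: [1.608, 1.567, -1.136]
ft_force: [0.6, 0.3, 0.5]
opening: 0.003
```

```bash
python3 st.py
```

```text
t 20.1 TCP dock [112.2  -0.9 242.7] tip dock [112.2  -1.5  52.7] F dock [0.6 0.  0.5] op 0.003 r 606.2378830138101
tilt [ 0.0001 -0.0001 -0.0033] [ 0.024  0.662  1.75  -0.005  0.728  1.201]
```

Tip at 52.7, about to touch. Press in small rows.

Request:
jog_arm(deltas=[2, 0, 0, 0, 0, 0, 0])

```text
t: 20.23
eef_pos: [600.9, 80.3, 240.8]
tcp_rot: [1.687, 1.567, -1.058]
ft_force: [-0.5, -1.1, 4.3]
opening: 0.006
```

Request:
jog_arm(deltas=[2, 0, 0, 0, 0, 0, 0])

```text
t: 20.35
eef_pos: [600.9, 80.3, 238.9]
tcp_rot: [1.716, 1.567, -1.029]
ft_force: [-1.7, -0.1, 4.4]
opening: 0.004
```

Request:
jog_arm(deltas=[1.8, 0, 0, 0, 0, 0, 0])

```text
t: 20.48
eef_pos: [601.0, 80.3, 237.1]
tcp_rot: [1.799, 1.567, -0.946]
ft_force: [-1.0, 1.0, 3.3]
opening: 0.006
```

Request:
jog_arm(deltas=[1.5, 0, 0, 0, 0, 0, 0])

```text
t: 20.6
eef_pos: [601.0, 80.3, 235.6]
tcp_rot: [1.825, 1.567, -0.92]
ft_force: [-0.2, -0.5, 4.1]
opening: 0.005
```

Request:
jog_arm(deltas=[1.2, 0, 0, 0, 0, 0, 0])

```text
t: 20.72
eef_pos: [601.0, 80.3, 234.4]
tcp_rot: [1.837, 1.567, -0.907]
ft_force: [-1.2, 0.5, 4.1]
opening: 0.008
```

```bash
python3 st.py;python3 - <<'E'
from h import *
c=cam("side");crop(c,260,170,400,280,5,"z_side")
E
```

```text
t 20.725 TCP dock [112.2  -0.9 234.4] tip dock [112.4  -1.6  44.4] F dock [-0.9  0.9  4.1] op 0.008 r 606.323392676169
tilt [ 0.0002 -0.001  -0.0036] [ 0.024  0.674  1.754 -0.005  0.711  1.201]
```

View pics/z_side.png

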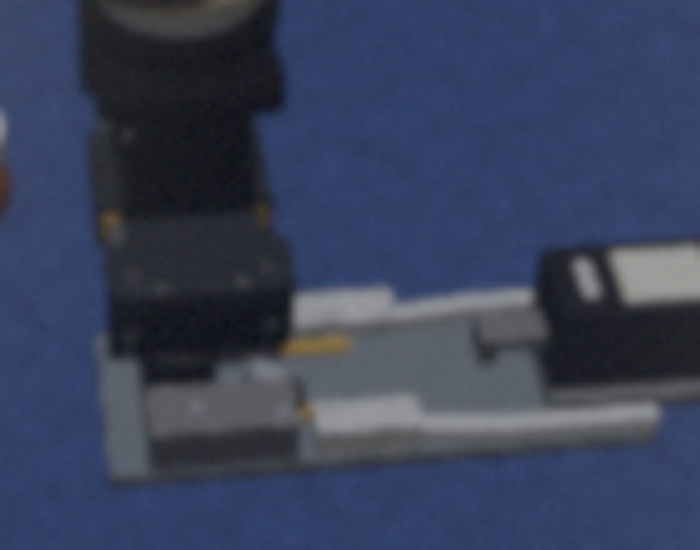

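```bash
python3 - <<'E'
from h import *
c=cam("side","aa_side")
c=cam("scene","aa_scene")
E
```

```text
(no output)
```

View pics/aa_side.png

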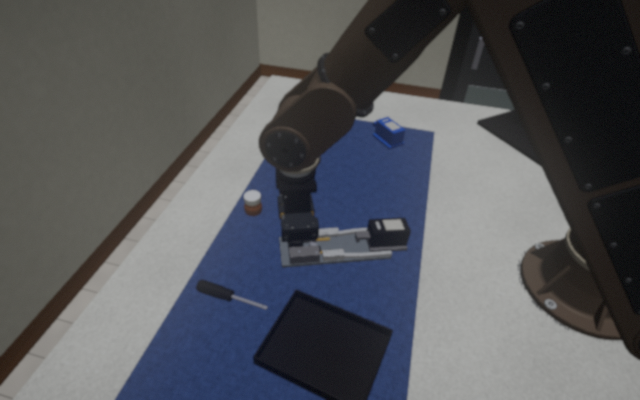

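View pics/aa_scene.png

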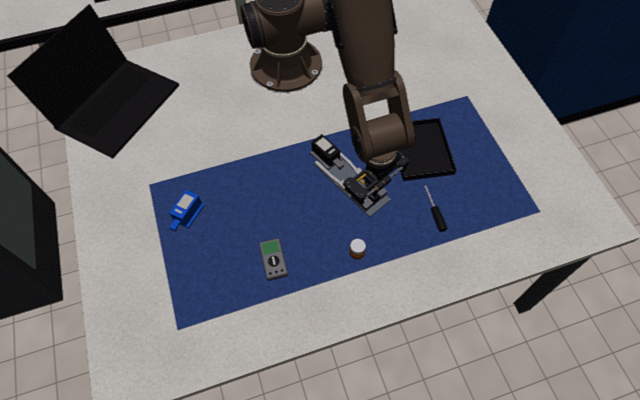

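Request:
jog_arm(deltas=[-10, 0, 0, 0, 0, 0, 0, -50, 0, 0, 0, 0, 0, 0.5, -60, 0, 0, 0, 0, 0, 1, 0, 0, 50, 0, 0, 0, 1, 0, 0, 50, 0, 0, 0, 1, 0, 0, 40, 0, 0, 0, 1, 0, 0, 0, 0, 0, 0, 1])

```text
t: 21.75
eef_pos: [467.7, 25.3, 360.3]
tcp_rot: [1.992, 1.566, -0.751]
ft_force: [0.9, -0.1, 0.5]
opening: 0.58
```

```bash
python3 st.py;python3 - <<'E'
from h import *
c=cam("wrist","bb_w")
c=cam("side");crop(c,260,200,440,290,4,"bb_side")
E
```

```text
t 21.75 TCP dock [-3.190e+01 -1.000e-01  3.603e+02] tip dock [-31.5  -1.  170.3] F dock [ 0.8 -0.4  0.5] op 0.58 r 468.3869611208097
tilt [ 0.0006 -0.0021 -0.0047] [-0.086  0.33   1.984 -0.004  0.824  1.09 ]
```

View pics/bb_w.png

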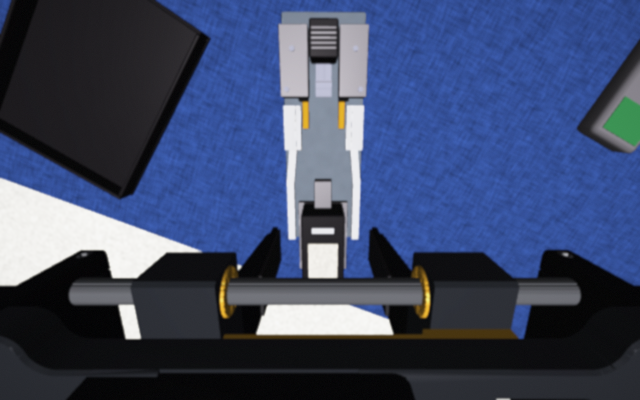

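View pics/bb_side.png

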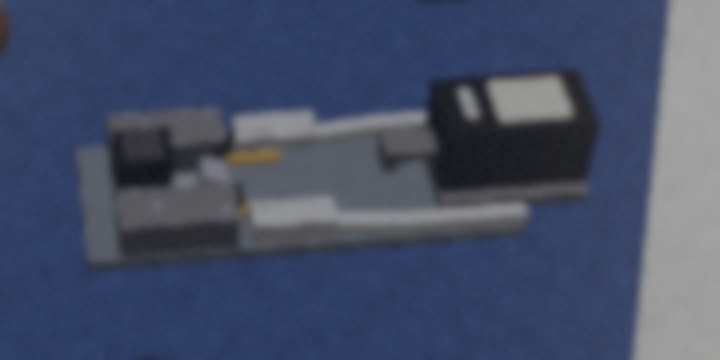

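```bash
python3 - <<'E'
exec(open('st.py').read())
c=cam("wrist");crop(c,270,160,380,290,6,"cc_w")
E
```

```text
t 21.85 TCP dock [-29.8  -0.5 360.2] tip dock [-29.1  -1.6 170.2] F dock [ 0.8 -0.   0.3] op 0.664 r 470.5672957809451
tilt [ 0.0012 -0.0037 -0.0054] [-0.085  0.332  1.98  -0.004  0.824  1.09 ]
```

View pics/cc_w.png

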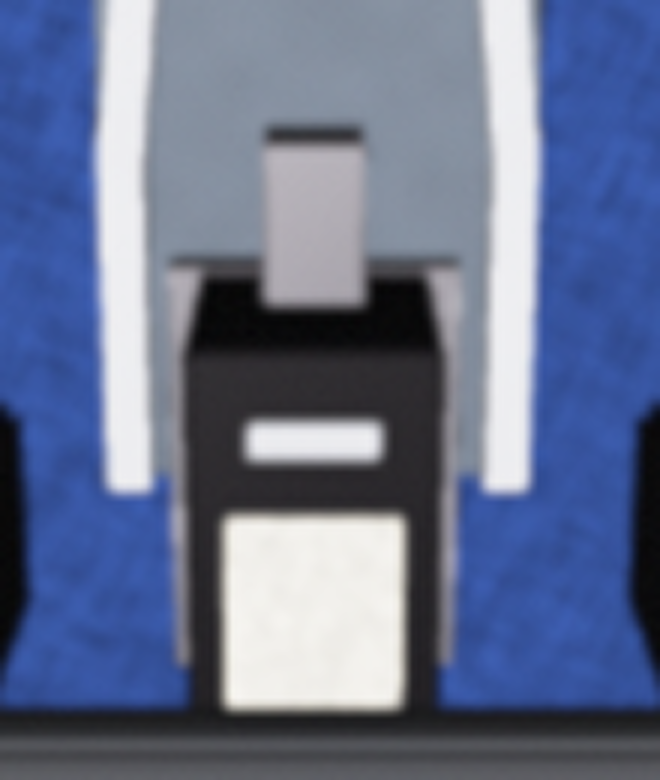

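```bash
python3 - <<'E'
exec(open('st.py').read())
c=cam("wrist");u=lambda x,y:(270+x/6-.4,160+y/6-.4)
for nm,p,z,px in [("tongue tip",(314,143),40,71),("blk front",(314,352),65,42),("plate front",(315,265),18,42),("plate back",(312,664),18,-42),("wall ends",(316,490),18,0)]:
    q=dk(onz(c,u(*p),z));print(nm,q,"origin x",q[0]-px)
print(delta([*(O-77*e-0.3*n),290],Rdown(.397-np.pi/2)))
E
```

```text
t 21.9 TCP dock [-29.3  -0.5 360. ] tip dock [-28.7  -1.5 170. ] F dock [0.  0.2 0.4] op 0.705 r 470.97870721024685
tilt [ 0.0016 -0.0035 -0.0053] [-0.085  0.333  1.979 -0.004  0.823  1.09 ]
tongue tip [-18.1   0.3  40. ] origin x -89.1
blk front [-47.7   0.2  65. ] origin x -89.7
plate front [-46.7   0.2  18. ] origin x -88.7
plate back [-130.9    0.7   18. ] origin x -88.9
wall ends [-92.8  -0.1  18. ] origin x -92.8
(array([69.6, -0.7, 48.1]), array([ 0.0019, -0.0032, -0.0051]))
```

Request:
jog_arm(deltas=[0, -0.7, 29, 0, -0.003, -0.005, 1, 0, 0, 28, 0, 0, 0, 1, 0, 0, 0, 0, 0, 0, 1, 0, 0, 0, 0, 0, 0, 1])

```text
t: 22.45
eef_pos: [420.2, 5.0, 359.0]
tcp_rot: [2.998, 1.57, 0.258]
ft_force: [1.3, 0.1, -0.4]
opening: 0.997
```

```bash
python3 - <<'E'
exec(open('st.py').read())
c=cam("wrist","dd_w")
print(delta([*(O-86*e+0.2*n),222],Rdown(.397-np.pi/2)))
E
```

```text
t 22.45 TCP dock [-83.6  -0.5 359. ] tip dock [-83.5  -0.5 169. ] F dock [ 1.3 -0.4 -0.4] op 0.997 r 420.1970981935157
tilt [ 0.0039 -0.0007 -0.0001] [-0.146  0.268  2.09   0.     0.782  1.024]
(array([136.9,  -0.7,   2.4]), array([ 0.0041, -0.0004, -0.    ]))
```

View pics/dd_w.png

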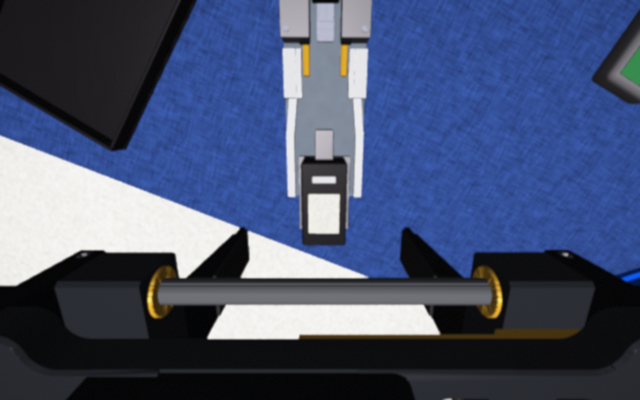

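Request:
jog_arm(deltas=[35, -0.7, 2.4, 0.004, 0, 0, 1, 35, 0, 0, 0, 0, 0, 1, 25, 0, 0, 0, 0, 0, 1, 0, 0, 0, 0, 0, 0, 1])

```text
t: 23.0
eef_pos: [421.4, 5.7, 261.3]
tcp_rot: [2.685, 1.567, -0.058]
ft_force: [-1.2, -0.1, 0.4]
opening: 0.996
```

```bash
python3 - <<'E'
exec(open('st.py').read())
c=cam("wrist","ee_w")
print(delta([*(O-86*e+0.2*n),222],Rdown(.397-np.pi/2)))
E
```

```text
t 23.0 TCP dock [-82.2  -0.3 261.3] tip dock [-81.6  -0.6  71.3] F dock [-1.2  0.4  0.4] op 0.996 r 421.40725735748606
tilt [ 0.0019 -0.0034 -0.0017] [-1.430e-01  4.530e-01  2.189e+00  1.000e-03  4.960e-01  1.028e+00]
(array([40.1, -0.7,  4.1]), array([ 0.0019, -0.0047, -0.0024]))
```

View pics/ee_w.png

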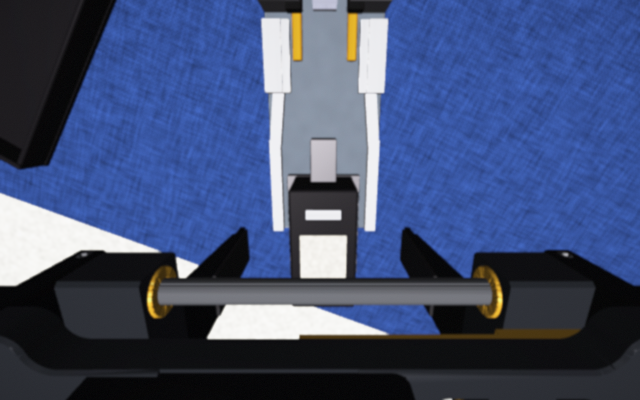

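Centred between the fingers. Descend and close.

Request:
jog_arm(deltas=[20, -0.7, 4.1, 0.002, -0.0047, -0.002, 1, 18, 0, 0, 0, 0, 0, 1, 0, 0, 0, 0, 0, 0, 1])

```text
t: 23.42
eef_pos: [419.5, 5.0, 226.2]
tcp_rot: [2.535, 1.565, -0.209]
ft_force: [0.4, 0.1, 0.2]
opening: 1.0
```

```bash
python3 st.py
```

```text
t 23.425 TCP dock [-84.2  -0.3 226.2] tip dock [-83.3  -0.9  36.2] F dock [ 0.4 -0.   0.2] op 1.0 r 419.5623623776254
tilt [ 0.0006 -0.0048 -0.0034] [-1.460e-01  5.270e-01  2.219e+00 -1.000e-03  3.900e-01  1.028e+00]
```

Request:
jog_arm(deltas=[3, -0.5, 0, 0, -0.004, -0.003, 1, 0, 0, 0, 0, 0, 0, 0.2, 0, 0, 0, 0, 0, 0, 0.2, 0, 0, 0, 0, 0, 0, 0.2, 0, 0, 0, 0, 0, 0, 0.2, 0, 0, 0, 0, 0, 0, 0.2, 0, 0, 0, 0, 0, 0, 0.2, 0, 0, 0, 0, 0, 0, 0.2, 0, 0, 0, 0, 0, 0, 0.2, 0, 0, 0, 0, 0, 0, 0.2])

```text
t: 24.68
eef_pos: [420.1, 5.5, 225.8]
tcp_rot: [2.639, 1.566, -0.105]
ft_force: [-0.1, 0.0, 1.3]
opening: 0.462
```

```bash
python3 - <<'E'
exec(open('st.py').read())
c=cam("wrist","ff_w")
E
```

```text
t 24.675 TCP dock [-83.5   0.  225.8] tip dock [-82.7  -0.4  35.8] F dock [-0.1  0.1  1.3] op 0.462 r 420.13875576877984
tilt [ 0.0009 -0.0043 -0.0024] [-1.440e-01  5.290e-01  2.217e+00  1.000e-03  3.910e-01  1.028e+00]
```

View pics/ff_w.png

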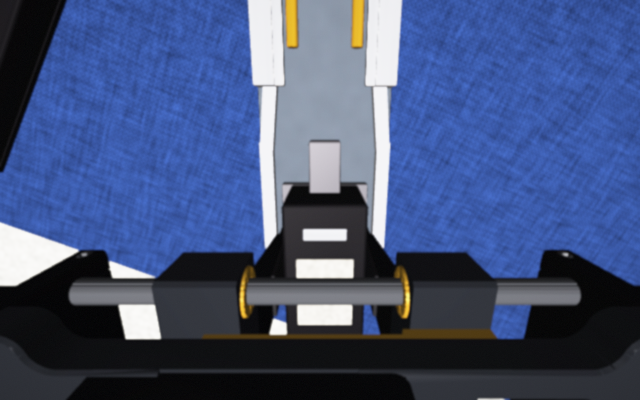

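Request:
jog_arm(deltas=[-3, 0, 0, 0, 0, 0, 0.2, -40, 0, 0, 0, 0, 0, 0.2, -60, 0, 0, 0, 0, 0, 0.2, -40, 0, 0, 0, 0, 0, 0.2, 0, 0, 0, 0, 0, 0, 0.2])

```text
t: 25.35
eef_pos: [419.3, 5.6, 372.7]
tcp_rot: [2.688, 1.569, -0.056]
ft_force: [0.1, -0.7, -2.9]
opening: 0.462
```

```bash
python3 - <<'E'
exec(open('st.py').read())
c=cam("wrist","gg_w")
c=cam("scene");crop(c,370,100,480,200,6,"gg_scene")
c=cam("side");crop(c,230,270,410,400,4,"gg_side")
E
```

```text
t 25.35 TCP dock [-84.2   0.4 372.7] tip dock [-83.9   0.2 182.8] F dock [-0.2 -0.7 -2.9] op 0.462 r 419.31381768217796
tilt [ 0.0008 -0.0017 -0.0008] [-0.145  0.245  2.075  0.     0.82   1.028]
```

View pics/gg_w.png

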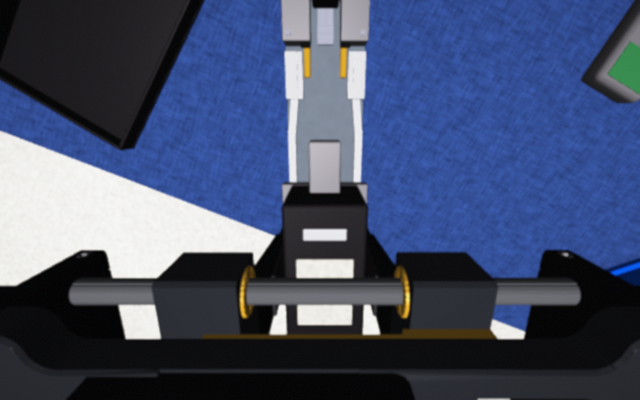

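View pics/gg_scene.png

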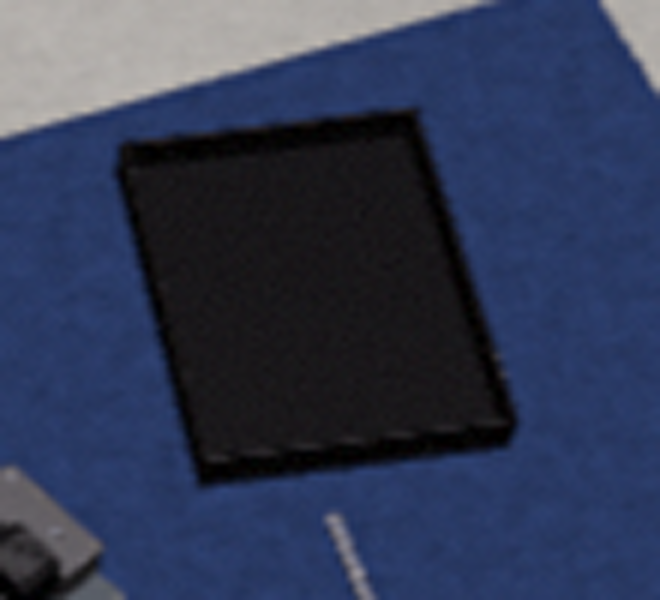

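View pics/gg_side.png

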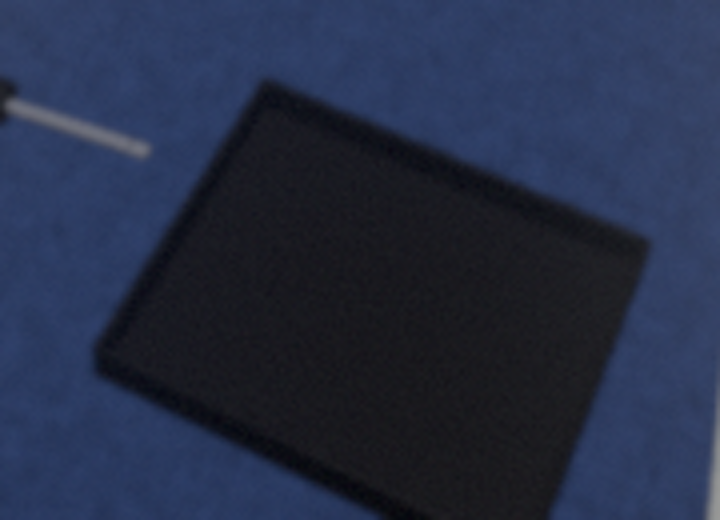

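```bash
python3 - <<'E'
exec(open('st.py').read())
c=cam("scene");u=lambda x,y:(370+x/6-.4,100+y/6-.4)
P=np.array([onz(c,u(*p),25)[:2] for p in [(120,145),(418,112),(513,425),(200,463)]])
print(np.round(P,1),P.mean(0),[np.linalg.norm(P[i]-P[i-1]) for i in range(4)])
d=P[3]-P[0]+P[2]-P[1];print("long axis yaw",np.arctan2(d[1],d[0]))
c=cam("side");u=lambda x,y:(230+x/4-.4,270+y/4-.4)
print([np.round(onz(c,u(*p),25)[:2],1) for p in [(265,82),(650,243),(97,355)]])
ctr=P.mean(0)
print(delta([ctr[0],ctr[1],372],None))
E
```

```text
t 25.5 TCP dock [-84.4   0.4 369.6] tip dock [-85.1   0.9 179.6] F dock [ 0.4 -0.1 -2.5] op 0.461 r 419.1266986696234
tilt [0.0007 0.0037 0.0024] [-0.145  0.25   2.078  0.     0.817  1.028]
[[374.5 227.8]
 [405.2 383.3]
 [597.7 343.8]
 [568.  189.9]] [486.35878915 286.20757517] [np.float64(197.2313907683638), np.float64(158.5074078114803), np.float64(196.49065889030578), np.float64(156.6910344213292)]
long axis yaw -0.19777615801084392
[array([563.5, 198.2]), array([370.9, 233.4]), array([590.8, 353.6])]
(array([  -2.9, -232.9, -170.5]), array([0., 0., 0.]))
```

Request:
jog_arm(deltas=[0, -39.4, -29.2, 0, 0, 0, 0.2, 0, -39.4, -29.2, 0, 0, 0, 0.2, 0, -39.4, -29.2, 0, 0, 0, 0.2, 0, -39.4, -29.2, 0, 0, 0, 0.2, 0, -39.4, -29.2, 0, 0, 0, 0.2, 0, -39.4, -29.2, 0, 0, 0, 0.2, 0, 0, 0, 0, 0, 0, 0.2])

```text
t: 26.48
eef_pos: [492.9, 300.0, 358.0]
tcp_rot: [-0.229, 1.549, -2.977]
ft_force: [-0.2, -0.0, -2.7]
opening: 0.46
```

```bash
python3 - <<'E'
exec(open('st.py').read())
print(p,delta([489,291.6,240],Rdown(.397-np.pi/2)))
c=cam("wrist","hh_w")
c=cam("side","hh_side")
E
```

```text
t 26.475 TCP dock [ 97.5 243.4 358. ] tip dock [ 93.5 244.4 168.1] F dock [-0.2  0.  -2.7] op 0.46 r 577.0579893178646
tilt [-0.0031  0.0211  0.005 ] [0.431 0.477 1.728 0.007 0.957 1.604]
[492.93957902 300.01082392 358.00976269] (array([118.1,   6.8,   4.4]), array([-0.0031,  0.0211,  0.005 ]))
```

View pics/hh_w.png

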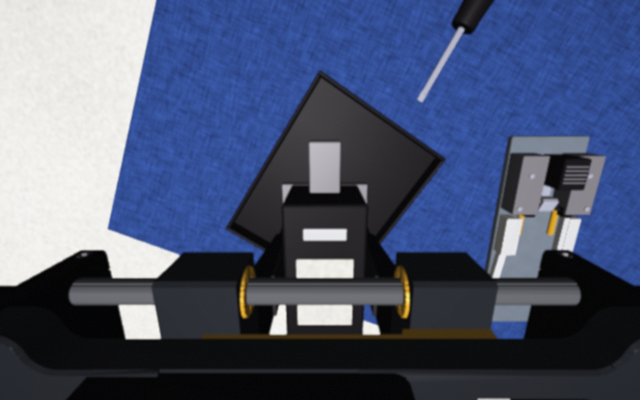

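View pics/hh_side.png

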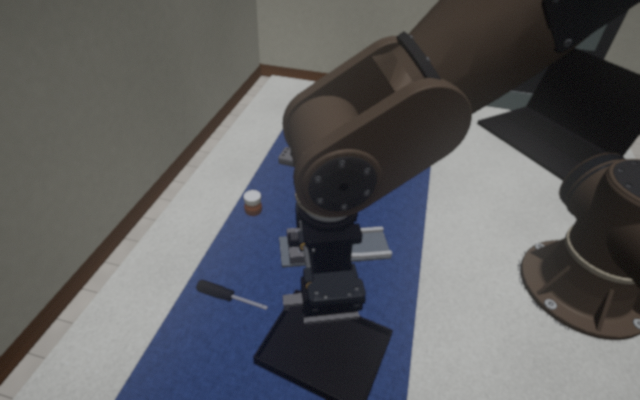

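```bash
python3 - <<'E'
exec(open('st.py').read())
c=cam("wrist")
P=[onz(c,q,25)[:2] for q in [(320,72.5),(443,158),(229,228)]]
print(np.round(P,1),(P[1]+P[2])/2,np.linalg.norm(P[0]-P[1]),np.linalg.norm(P[0]-P[2]))
E
```

```text
t 26.575 TCP dock [ 96.2 241.4 358.3] tip dock [ 92.  242.3 168.4] F dock [-0.5 -0.3 -2.2] op 0.463 r 575.4610269274749
tilt [-0.005   0.0221  0.0046] [0.428 0.475 1.731 0.007 0.957 1.603]
[[592.8 345.5]
 [565.4 193.8]
 [401.6 379.3]] [483.47812488 286.56154391] 154.13745300925635 194.18639304146305
```

```bash
python3 - <<'E'
exec(open('st.py').read())
print(p,delta([489.5,290.5,235],Rdown(.397-np.pi/2)))
E
```

```text
t 26.625 TCP dock [ 96.  240.8 358.9] tip dock [ 92.  241.7 168.9] F dock [-0.8 -0.5 -0.3] op 0.458 r 575.1693591538885
tilt [-0.0059  0.0213  0.0046] [0.427 0.474 1.732 0.007 0.958 1.603]
[492.54891486 297.01070381 358.87286524] (array([123.9,   5.4,   2.7]), array([-0.0059,  0.0213,  0.0046]))
```

Request:
jog_arm(deltas=[20, 5, 2.7, -0.006, 0.0213, 0.0046, 0.2, 40, 0, 0, 0, 0, 0, 0.2, 35, 0, 0, 0, 0, 0, 0.2, 15, 0, 0, 0, 0, 0, 0.2, 0, 0, 0, 0, 0, 0, 0.2, 0, 0, 0, 0, 0, 0, 0.2])

```text
t: 27.38
eef_pos: [492.2, 285.7, 247.8]
tcp_rot: [2.851, 1.569, 0.1]
ft_force: [-0.3, 0.7, -1.6]
opening: 0.462
```

```bash
python3 - <<'E'
exec(open('st.py').read())
print(p,delta([489.5,290.5,225],Rdown(.397-np.pi/2)))
c=cam("wrist","ii_w")
c=cam("side");crop(c,230,250,430,400,4,"ii_side")
E
```

```text
t 27.375 TCP dock [ 91.3 230.5 247.8] tip dock [ 91.6 230.4  57.8] F dock [-0.   0.8 -1.6] op 0.462 r 569.0896587416908
tilt [-0.0063 -0.0017 -0.0005] [ 4.100e-01  6.160e-01  1.842e+00 -1.000e-03  6.810e-01  1.591e+00]
[492.19721378 285.665788   247.77955976] (array([22.8, -5.5,  0.7]), array([-0.0063, -0.0017, -0.0005]))
```

View pics/ii_w.png

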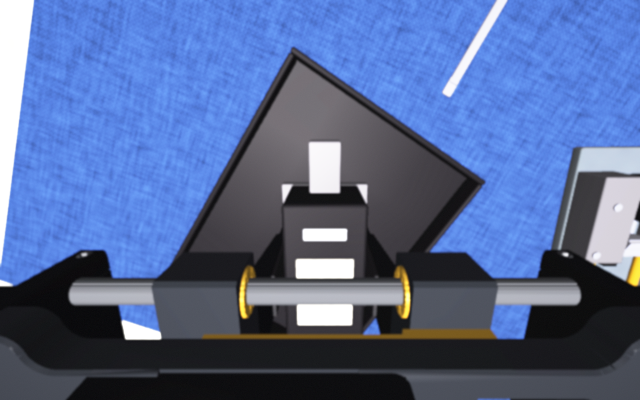

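View pics/ii_side.png

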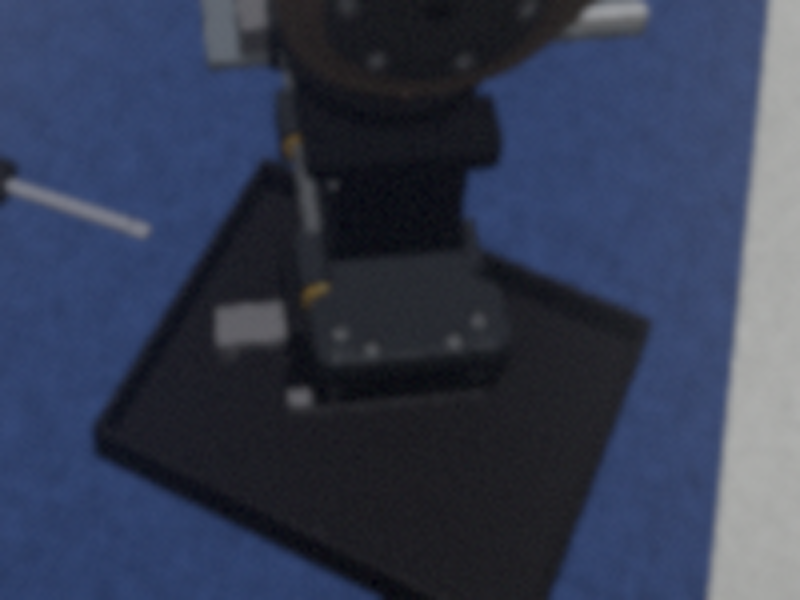

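Well inside the tray. Lower slowly to the floor.

Request:
jog_arm(deltas=[12, -4, 0.5, -0.006, -0.0017, 0, 0.2, 8, 0, 0, 0, 0, 0, 0.2, 0, 0, 0, 0, 0, 0, 0.2])

```text
t: 27.85
eef_pos: [490.0, 289.8, 227.6]
tcp_rot: [2.944, 1.569, 0.2]
ft_force: [-0.1, -0.0, -1.4]
opening: 0.461
```

```bash
python3 st.py
```

```text
t 27.85 TCP dock [ 90.9 235.2 227.6] tip dock [ 91.3 235.1  37.6] F dock [-0.2  0.  -1.4] op 0.461 r 569.2640821313831
tilt [ 0.0008 -0.0021 -0.0004] [ 4.180e-01  6.480e-01  1.853e+00 -1.000e-03  6.390e-01  1.592e+00]
```

Request:
jog_arm(deltas=[3, 0, 0, 0, 0, 0, 0.2, 2, 0, 0, 0, 0, 0, 0.2])

```text
t: 28.1
eef_pos: [490.0, 289.9, 222.4]
tcp_rot: [2.959, 1.568, 0.215]
ft_force: [0.5, -0.9, -1.5]
opening: 0.462
```

Request:
jog_arm(deltas=[1, 0, 0, 0, 0, 0, 0.2])

```text
t: 28.22
eef_pos: [490.1, 289.9, 221.3]
tcp_rot: [2.955, 1.568, 0.212]
ft_force: [-0.7, -0.3, -2.1]
opening: 0.46
```

Request:
jog_arm(deltas=[1, 0, 0, 0, 0, 0, 0.2])

```text
t: 28.35
eef_pos: [490.1, 289.9, 220.3]
tcp_rot: [2.964, 1.568, 0.221]
ft_force: [-0.0, 1.0, -1.8]
opening: 0.461
```

Request:
jog_arm(deltas=[0.8, 0, 0, 0, 0, 0, 0.2])

```text
t: 28.48
eef_pos: [490.1, 289.9, 219.8]
tcp_rot: [2.966, 1.568, 0.223]
ft_force: [-3.5, -1.5, 10.5]
opening: 0.462
```

Request:
jog_arm(deltas=[0.7, 0, 0, 0, 0, 0, 0.2])

```text
t: 28.6
eef_pos: [490.0, 289.9, 219.8]
tcp_rot: [2.976, 1.568, 0.233]
ft_force: [-4.8, -1.6, 10.4]
opening: 0.46
```

Contact with about 10 N. Ease off slightly and open.

Request:
jog_arm(deltas=[-0.3, 0, 0, 0, 0, 0, 0.2, 0, 0, 0, 0, 0, 0, 0.75, 0, 0, 0, 0, 0, 0, 0.75, 0, 0, 0, 0, 0, 0, 0.75, 0, 0, 0, 0, 0, 0, 0.75, 0, 0, 0, 0, 0, 0, 0.75])

```text
t: 29.35
eef_pos: [490.2, 289.9, 220.4]
tcp_rot: [3.033, 1.567, 0.289]
ft_force: [-0.8, 0.2, -0.9]
opening: 0.746
```

Request:
jog_arm(deltas=[-10, 0, 0, 0, 0, 0, 0.75, -40, 0, 0, 0, 0, 0, 0.75, -60, 0, 0, 0, 0, 0, 0.75, -20, 0, 0, 0, 0, 0, 0.75, 0, 0, 0, 0, 0, 0, 0.75])

```text
t: 29.98
eef_pos: [489.5, 289.7, 356.4]
tcp_rot: [3.048, 1.566, 0.304]
ft_force: [0.3, -0.1, -0.1]
opening: 0.751
```

```bash
python3 - <<'E'
exec(open('st.py').read())
c=cam("wrist","jj_w")
c=cam("side","jj_side")
c=cam("scene","jj_scene")
E
```

```text
t 29.975 TCP dock [ 90.4 235.2 356.4] tip dock [ 91.3 235.2 166.4] F dock [ 0.2 -0.2 -0.1] op 0.751 r 568.822588103663
tilt [ 0.0008 -0.0045 -0.0004] [ 4.180e-01  4.650e-01  1.755e+00 -1.000e-03  9.170e-01  1.592e+00]
```

View pics/jj_w.png

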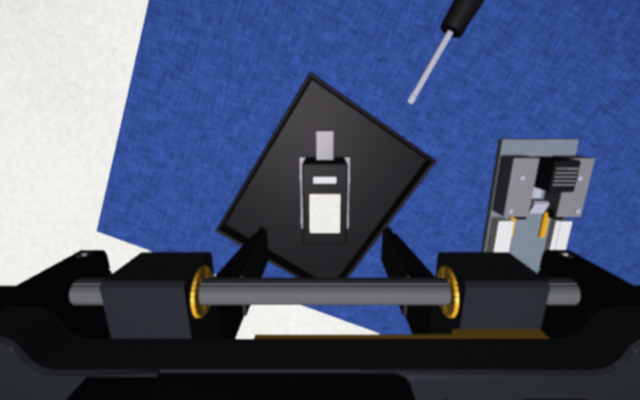

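View pics/jj_side.png

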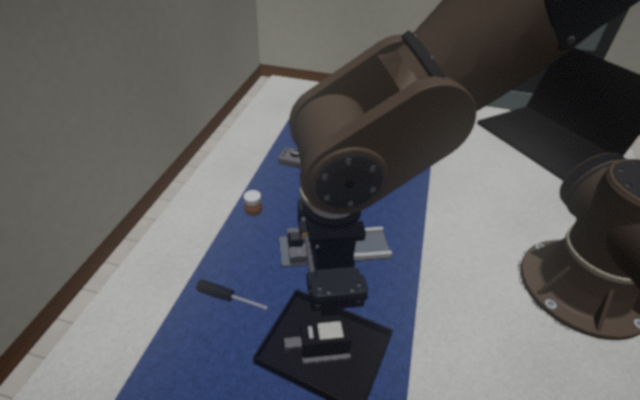

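View pics/jj_scene.png

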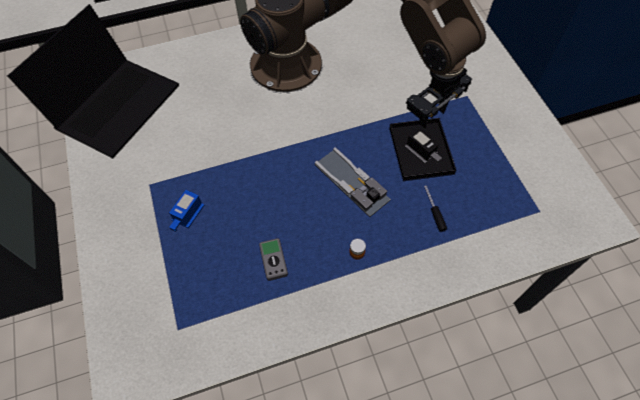

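```bash
python3 - <<'E'
from cell import env
print(env.job_done())
E
```

```text
the job is handed in; nothing more can be done
None
```

The battery pack was tested on the dock and is now standing in the tray. I handed the job in at about t = 30 s, and no verdict was reported.

- **Loading:** I picked up the black pack, not the blue look-alike, and laid it on the rail about 43 mm behind the dock origin. The last step down went harder than I meant, about 32 N at the wrist for one step; I eased off at once.
- **Latching:** I pushed the rear face home with closed fingers. The force dropped as the catch clicked, then rose to about 13 N on the bumpers. The pack stayed put when I backed off.
- **Release:** Pressing the button about 8 mm took about 4 N. The pack sprang back further than I expected, to about 89 mm behind the dock origin. It overhung the open end but stayed level, and I gripped it there.
- **Setting down:** It touched the tray floor at about 10 N, and I then let go and backed away.
- **Last pictures:** The pack is upright and flat near the tray's centre, turned about 0.6 rad to the tray. The dock is empty with its button up. The meter, driver, jar and blue pack look unmoved, and the gripper touches nothing.
- **Disagreement between views:** Positions measured from different cameras differed by up to about 7 mm at the tray and 2 to 5 mm at the dock. That was within the room available.

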